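Lock the caliper away in its sloped gauge tray

TASK

Slide the red lock grip on the sloped gauge tray fully open to its end stop, then lay the caliper (set it down, do not drop it) in its cut-out so that it sits flat on the yellow floor, and slide the lock grip all the way back to its other end stop so that its steel tongue keeps the caliper in. Leave the other things on the bench where they are, and let go of everything.

Things in the scene. Friction and masses are not known exactly. Their poses are not given: they have to be found in the camera images.
- caliper: Digital caliper, one rigid piece 200 mm long, 0.22 kg, lying display up. Origin: on its underside, below the middle of the part to grip, near the centre of mass. z up, x along the steel beam to its plain end, y to the long jaws' side. Beam x -62 to 138 mm, y -8 to 8, 6 thick. Grey display body x -44 to 28, y -17 to 17, 18 high: grip it across its 34 mm width, x -20 to 22.
- jaw_tip (a point): Tip of the caliper's long jaws, at x -45, y 46, z 3 mm in the caliper's axes. The long jaws span x -62 to -28, reach y = 46 and are 6 mm thick; the small jaws on the other side reach y = -20.
- tray: Sloped tray fixed on a green stand; face tilted 30 degrees, towards the robot. Origin: on the yellow floor of its caliper-shaped cut-out, 52 mm above the bench, where the caliper's origin lies once laid in. x straight up the slope, y level to the lock side (left seen from the robot), z square out. The one pose that fits: caliper x along tray y, long jaws down the slope (tray -x). 4 mm clearance all round.
- channel_end (a point): Lock-side end of the cut-out, on its floor: tray y = 142 mm. Black foam 10 mm thick over the yellow floor. Cut-out, in tray axes: beam channel y 32 to 142, x -12 to 12; finger room y -28 to 32, x -52 to 52, down to the floor; jaw part y -66 to -28, x -50 to 24. Tray edges: x -66 to 68, y -86 to 188.
- lock (a joint): Travel of the lock slide along tray +y, m: 0 = locked end stop (tongue across the beam channel), 0.084 = fully open end stop (tongue clear of the cut-out). Starts part way, tongue over the cut-out. Stays where it is left; sliding friction about 4 N, no spring, no detent.
- lock_grip (a point): Top centre of the red lock grip, 55.5 mm above the tray floor, at tray x = 42 mm, tray y = 78 mm + lock travel; axes as the tray. Grip: red block 26 mm along tray x, 22 along y, 38 high (tray z 17.5 to 55.5). Steel end stops, up to tray z 20 mm only, stand beside either end of its travel, 13 to 20 mm from the grip's centre.
- tongue_end (a point): Lower end of the lock's steel tongue, on its underside, at tray x = -15 mm. The tongue carries the grip and moves with it: 24 mm wide, tray z 12.5 to 17.5 mm, from tray x = 55 to -15.
- granite: Black granite block 120 x 180 x 60 mm, fixed, beyond the caliper; origin at the centre of its underside. Bystander.
- housing: White machined housing 90 x 60 x 52 mm, loose, standing on the granite block; origin at the centre of its underside. Bystander, leave it alone.
- oil: Yellow oil bottle, 60 mm diameter, 150 mm tall, loose, standing; origin at the centre of its underside. Bystander, leave it alone.
- block: Steel parallel block 80 x 40 x 28 mm, loose, lying on the robot's side of the tray; origin at the centre of its underside. Bystander, leave it alone.
Mind the look-alikes: they are no part of the job. Several things look just like the caliper: the one meant starts farthest to the robot's left.

How it is judged:
By the outcome, as a careful person would: the job done as asked, in the order asked, and still so for the second after the job is handed in, with the robot touching nothing.
It also fails if it takes over 59 s, if anything falls off the work surface, if the arm or the gripper's body presses on something with over 40 N, if the wrist force passes 120 N, or if a joint passes its speed limit or range.

ROBOT

A 6-joint arm with a two-finger parallel gripper is mounted at the origin on the work surface. World frame = base frame: x ahead of the robot, y to its left, z up, the work surface at z = 0. Lengths are in m, angles in rad, forces in N, time in s.
With the tool pointing down it reaches from about 0.4 to 0.825 m from the base axis. Payload 7 kg.
Tool frame: the origin (TCP) lies on the centre line of the jaws, within the pads' length; the fingertips stand tip_reach ahead of it and the grasp point (between the pads) is the TCP (tip_reach is the distance from the TCP to the fingertips, in m); z points along the fingers, y is the line along which they close (so a half turn about z gives the same grasp; the last joint's range is limited). The gripper opens to 88 mm and grips with 3 to 60 N. Pads are 19 mm wide; open, the fingers measure 130 mm over their backs; the gripper's body (78 mm by 193 mm) begins 47 mm behind the grasp point.
Start: joints at [1.542, 0.359, 0.012, 0, -1.224, -0.288], TCP at [0.21, 0.641, 0.207] pointing down, gripper open.
Joint ranges: [-3.07, 3.07], [-1.43, 2.12], [-1.02, 1.25], [-3.03, 1.67], [-3.05, -0], [-3.03, 3.03]. Speed limits (rad/s): [2.39, 2.39, 3.01, 3.14, 3.14, 3.14].

INTERFACE

Orientations are given as [roll, pitch, yaw] about the fixed x, y, z axes, in that order (R = Rz(yaw) Ry(pitch) Rx(roll)).
In Python, from station import get_state, grab_frame, calibration, job_done, find_in, mark_of, tip_reach gives the robot as it stands.
- The arm moves only by the shell command python3 -m handwheel 'ROWS' [OPENING] [FORCE]. ROWS is JSON, a list of rows, each an object with "delta_pos": the shift along the world's x, y, z in units of 30 mm (1.0 is 30 mm), a list of three; "dr": the turn, a rotation vector about the world's x, y, z in degrees, a list of three. In form: [{"delta_pos": [tx, ty, tz], "dr": [rx, ry, rz]}, ...]. A call has 1 to 10 rows; each row shifts and turns the commanded pose from where the row before left it; what a row does not reach is not made up. A row lasts 1/10 s, in which the tool goes at most 50 mm and 8.59 degrees, less where a joint would pass 70% of its speed; a pose out of reach is approached as far as the arm can. A call is refused whole if a number of a shift passes 1 or a number of a turn 8.59, either way. A call with a gripper value outside its range is refused whole. OPENING is the closure, from -1 (fully open) to 1 (shut), set as the call begins (- or left out, the last holds). The fingers move at their own pace and stop on an object; FORCE is the grip in N (left out, the last holds). Time passes only in rows, so rows that do not move let the fingers close. It gives the time, the measured TCP pose, the force, the opening and the grip force at its end, in the units of the state.
- get_state(): the state, without advancing time (a new reading comes with each control period).
- grab_frame(name): name is "scene" or "top" or "wrist"; returns the picture (400x640x3 uint8, red, green, blue); there is no depth.
- calibration(name): a dict with "fx", "fy", "cx", "cy" (pixels), "extrinsics" (4x4, takes a point from world to camera coordinates). Camera axes: x right, y down, z forward; pixel columns grow to the right and rows downward; lengths in m; the calibration is good to about 2 mm. A picture is of the moment at which its call begins: read the wrist's pose just before it. calibration takes no time and is no camera call; for the wrist camera it gives the pose at the moment of the call.
- job_done(): hands the job in; it is judged then, once.
Trained networks look in the newest picture that a camera, given by its name, has taken for a name from the list of things; names that differ only in an ending like _2 or _b are one class to them, and where a whole thing is asked for, a point or a joint stands for the part that bears it (a point fixed in the world has none). Each returns a list of dicts, best first, with "conf" (0 to 1); they miss things now and then, are a little off and sometimes report something else, mostly with a low value. They report only what shows in the picture. A call takes as long as a camera call. They do not tell look-alikes from the thing itself.
- find_in(camera, query): "location" ([column, row] in pixels, amid what is visible of it).
- mark_of(camera, query): "location" ([column, row] in pixels: a listed point, or the origin of a listed thing).
The state is a dict: "t": time; "q": joint angles; "qd": joint speeds; "joint_efforts": joint torques, N m; "eef_pos": TCP position; "ee_rot": TCP orientation; "force": force on the tool from outside, world axes, zero at the start; "moment": the same for the moment, N m; "width": finger opening in m; "gripper_force": force on a finger pad.
Only numpy, scipy, OpenCV 4.12 (cv2) and the standard library are available. Lean on these libraries where they do the work, as an engineer would, in place of code of your own. Each camera call takes 0.05 s, during which the arm holds its last target. There are 200 camera calls.

## Working session

There is one attempt and no reset: what is moved stays moved. The work goes in short steps, Python scripts to look and compute and a shell command to move; the robot and the scene stay as the last step left them, time stands still between calls to the robot, and variables do not carry over. Pictures are saved under pics/ and viewed, at most 10 in all, crops included, and the job is handed in when it is done.

```bash
mkdir -p pics; cat > h.py <<'E'
import numpy as np, cv2, json
from scipy.spatial.transform import Rotation as R
from station import *
def cal(n):
    c=calibration(n); return np.array([[c['fx'],0,c['cx']],[0,c['fy'],c['cy']],[0,0,1]]),np.array(c['extrinsics'])
def ray(n,px,KE=None):
    K,E=KE or cal(n); d=E[:3,:3].T@np.linalg.solve(K,[*px,1]); o=-E[:3,:3].T@E[:3,3]; return o,d/np.linalg.norm(d)
def atz(n,px,z,KE=None):
    o,d=ray(n,px,KE); return o+d*(z-o[2])/d[2]
def tri(rays):
    A=np.zeros((3,3));b=np.zeros(3)
    for o,d in rays:
        P=np.eye(3)-np.outer(d,d);A+=P;b+=P@o
    x=np.linalg.solve(A,b); return x,[np.linalg.norm((np.eye(3)-np.outer(d,d))@(x-o)) for o,d in rays]
def proj(n,p,KE=None):
    K,E=KE or cal(n); q=K@(E[:3,:3]@p+E[:3,3]); return q[:2]/q[2]
def save(n,f):
    im=grab_frame(n); cv2.imwrite('pics/'+f,im[:,:,::-1]); return im
E
python3 - <<'E'
from h import *
np.set_printoptions(precision=4,suppress=True)
s=get_state(); print(s['t'],s['eef_pos'],s['ee_rot'],s['width'],tip_reach if not callable(tip_reach) else tip_reach())
for n in ['scene','top']:
    save(n,n+'1.png')
    K,E=cal(n); print(n,K[0,0],-E[:3,:3].T@E[:3,3])
    for q in ['caliper','jaw_tip','tray','channel_end','lock_grip','tongue_end']:
        print(q,[(np.round(m['location']).tolist(),round(m['conf'],2)) for m in mark_of(n,q)[:5]])
E
```

```text
0.0 [0.2101 0.6409 0.2061] [ 3.1399 -0.0001 -0.317 ] 0.08764604431563817 0.019
scene 463.29199714315456 [ 1.0422 -0.5359  1.1578]
caliper [([150.0, 262.0], 0.91), ([248.0, 246.0], 0.86)]
jaw_tip [([232.0, 254.0], 0.84), ([135.0, 284.0], 0.59)]
tray [([358.0, 171.0], 0.97)]
channel_end [([377.0, 137.0], 0.96)]
lock_grip [([374.0, 130.0], 0.49)]
tongue_end [([368.0, 147.0], 0.61), ([357.0, 169.0], 0.59)]
top 475.69396389084244 [ 0.2801 -0.0841  1.5939]
caliper [([455.0, 253.0], 0.94), ([382.0, 215.0], 0.68)]
jaw_tip [([399.0, 215.0], 0.96), ([467.0, 250.0], 0.63)]
tray [([271.0, 194.0], 0.6), ([382.0, 212.0], 0.56), ([244.0, 213.0], 0.21)]
channel_end [([233.0, 213.0], 0.94)]
lock_grip [([238.0, 197.0], 0.61)]
tongue_end [([200.0, 262.0], 0.57), ([244.0, 214.0], 0.44)]
```

View pics/scene1.png

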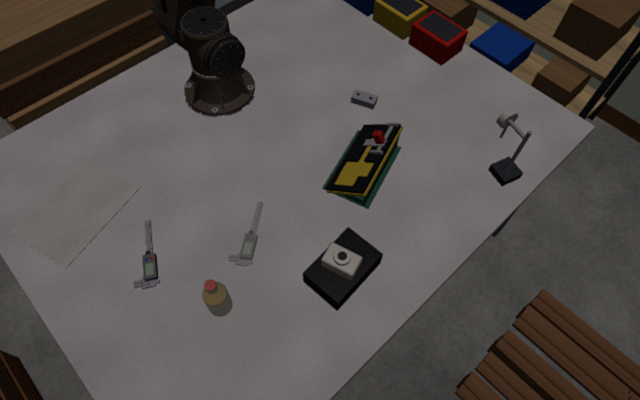

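View pics/top1.png

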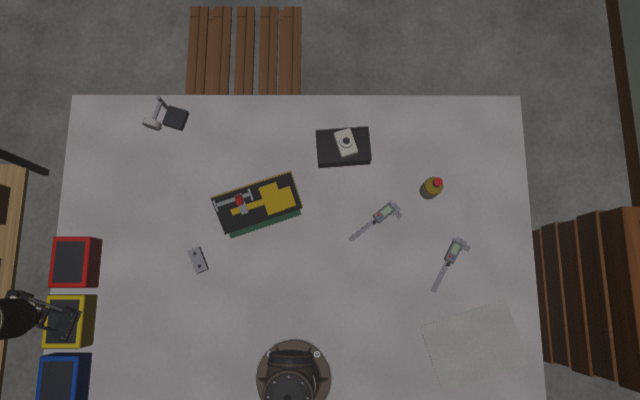

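```bash
python3 - <<'E'
from h import *
np.set_printoptions(precision=4,suppress=True)
t=lambda a,b:tri([ray('scene',a),ray('top',b)])
print('tray',t([358,171],[271,194]))
print('chan',t([377,137],[233,213]))
print('grip',t([374,130],[238,197]))
print('tong',t([368,147],[244,214]))
for nm,p in [('c150',[150,262]),('c248',[248,246]),('j',[232,254]),('j',[135,284])]: print(nm,atz('scene',p,0.0))
for nm,p in [('c455',[455,253]),('c382',[382,215]),('j399',[399,215]),('j467',[467,250])]: print(nm,atz('top',p,0.0))
E
```

```text
tray (array([0.5797, 0.0744, 0.0589]), [np.float64(0.0012489913606853298), np.float64(0.0012489913606852376)])
chan (array([0.5232, 0.2051, 0.0487]), [np.float64(0.0068336494185729435), np.float64(0.006833649418572926)])
grip (array([0.5508, 0.1641, 0.1444]), [np.float64(0.005367597750989286), np.float64(0.005367597750989365)])
tong (array([0.5222, 0.1713, 0.0284]), [np.float64(0.005614972346709482), np.float64(0.00561497234670941)])
c150 [ 0.3817 -0.5153  0.    ]
c248 [ 0.5232 -0.2942  0.    ]
j [ 0.5123 -0.3408  0.    ]
j [ 0.4081 -0.5777  0.    ]
c455 [ 0.392  -0.5366  0.    ]
c382 [ 0.52   -0.2957  0.    ]
j399 [ 0.52   -0.3534  0.    ]
j467 [ 0.402  -0.5774  0.    ]
```

The scene shows two calipers: display near (248,246) in scene and (385,212) in top, and the other at (150,262) and (455,253). The first has the larger y, so it is the one meant. The tray-to-channel distance measures 142 mm, as it should. I'll plan the approach over the lock grip.

```bash
cat >> h.py <<'E'
def trayframe(o,ang):  # ang: world heading of tray y, rad
    y=np.array([np.cos(ang),np.sin(ang),0]); h=np.cross(y,[0,0,1]); x=h*np.cos(np.pi/6)+np.array([0,0,.5]); return np.array(o),np.c_[x,y,np.cross(x,y)]
def toolR(B,flip=False): # tool z=-B z, tool y along -+B x
    y=-B[:,0] if not flip else B[:,0]; z=-B[:,2]; return np.c_[np.cross(y,z),y,z]
def plan(p,Rt,n=None):
    s=get_state(); Rc=R.from_euler('xyz',s['ee_rot']).as_matrix(); 
    d=(np.array(p)-s['eef_pos'])/.03; r=R.from_matrix(Rt@Rc.T).as_rotvec(degrees=True)
    n=n or int(np.ceil(max(abs(d).max(),np.linalg.norm(d)/1.6,np.linalg.norm(r)/8.5)))
    print('n',n,'total',d.round(3),r.round(2),'per row',(d/n).round(3),(r/n).round(2))
E
python3 - <<'E'
from h import *
np.set_printoptions(precision=4,suppress=True)
o,B=trayframe([.5797,.0744,.052],np.arctan2(.1307,-.0565))
g=o+B@[.042,.078+.03,.0555]; print(g)
p=g+B[:,2]*.10; print(p)
plan(p,toolR(B)); plan(p,toolR(B,True))
save('wrist','w0.png')
print([(m['location'],m['conf']) for m in find_in('wrist','caliper')])
E
```

```text
[0.5448 0.177  0.1211]
[0.4989 0.1571 0.2077]
n 17 total [  9.619 -16.142   0.02 ] [ 22.82 -20.83 -47.33] per row [ 0.566 -0.95   0.001] [ 1.34 -1.23 -2.78]
n 17 total [  9.619 -16.142   0.02 ] [-25.33 -27.76 127.88] per row [ 0.566 -0.95   0.001] [-1.49 -1.63  7.52]
[]
```

```bash
python3 -m handwheel '[{"delta_pos":[0.5,-0.8,0.1],"dr":[1.1,-1,-2.4]},{"delta_pos":[0.5,-0.8,0.1],"dr":[1.1,-1,-2.4]},{"delta_pos":[0.5,-0.8,0.1],"dr":[1.1,-1,-2.4]},{"delta_pos":[0.5,-0.8,0.1],"dr":[1.1,-1,-2.4]},{"delta_pos":[0.5,-0.8,0.1],"dr":[1.1,-1,-2.4]},{"delta_pos":[0.5,-0.8,0],"dr":[1.1,-1,-2.4]},{"delta_pos":[0.5,-0.8,0],"dr":[1.1,-1,-2.4]},{"delta_pos":[0.5,-0.8,0],"dr":[1.1,-1,-2.4]},{"delta_pos":[0.5,-0.8,0],"dr":[1.1,-1,-2.4]},{"delta_pos":[0.5,-0.8,0],"dr":[1.1,-1,-2.4]}]' -1
python3 -m handwheel '[{"delta_pos":[0.5,-0.8,0],"dr":[1.1,-1,-2.4]},{"delta_pos":[0.5,-0.8,0],"dr":[1.1,-1,-2.4]},{"delta_pos":[0.5,-0.8,0],"dr":[1.1,-1,-2.4]},{"delta_pos":[0.5,-0.8,0],"dr":[1.1,-1,-2.4]},{"delta_pos":[0.5,-0.8,0],"dr":[1.1,-1,-2.4]},{"delta_pos":[0.5,-0.8,0],"dr":[1.1,-1,-2.4]},{"delta_pos":[0.5,-0.8,0],"dr":[1.1,-1,-2.4]},{"delta_pos":[0.5,-0.8,0],"dr":[1.1,-1,-2.4]},{"delta_pos":[0.1,-0.8,-0.4],"dr":[1.5,-1.4,-2.4]},{"delta_pos":[0,0,0],"dr":[0,0,0]}]'
python3 - <<'E'
from h import *
np.set_printoptions(precision=4,suppress=True)
s=get_state(); print(s['eef_pos'],s['ee_rot'])
KE=cal('wrist'); save('wrist','w1.png'); np.savez('w1.npz',K=KE[0],E=KE[1])
for q in ['tray','channel_end','lock_grip','tongue_end']:
    print(q,[(np.round(m['location'],1).tolist(),round(m['conf'],2)) for m in mark_of('wrist',q)[:4]])
o,B=trayframe([.5797,.0744,.052],np.arctan2(.1307,-.0565))
print('pred tray',proj('wrist',o),'chan',proj('wrist',o+B@[0,.142,0]),'grip t=.02',proj('wrist',o+B@[.042,.098,.0555]))
E
```

```text
t: 1.8
eef_pos: [0.3608, 0.4004, 0.2224]
ee_rot: [-2.888, -0.053, -0.746]
force: [-0.2, 0.8, 0.5]
width: 0.0875
gripper_force: 0.0
t: 2.8
eef_pos: [0.4817, 0.1812, 0.2075]
ee_rot: [-2.655, -0.004, -1.135]
force: [0.5, 0.0, 0.4]
width: 0.0878
gripper_force: 0.0
[0.4817 0.1812 0.2075] [-2.6552 -0.0041 -1.1349]
tray [([363.6, 36.6], 0.59)]
channel_end [([343.0, 189.0], 0.9)]
lock_grip [([312.1, 152.0], 0.79), ([437.3, 332.5], 0.45)]
tongue_end []
pred tray [361.5817  28.3034] chan [352.4881 182.465 ] grip t=.02 [313.5573 142.4325]
```

View pics/w1.png

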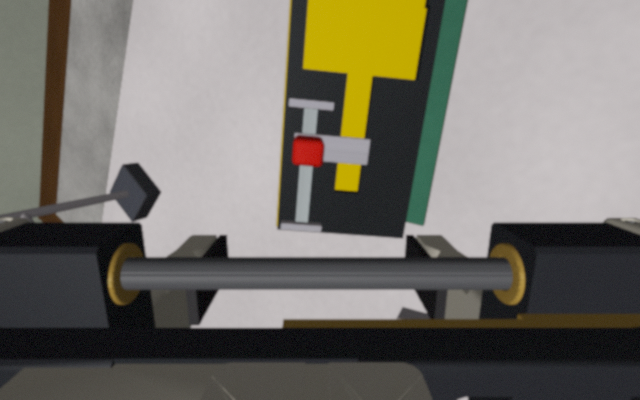

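The wrist view shows the yellow channel ending near (346,190), the finger-room edge at row ~75, the red grip top near (308,152) and the tray's right foam edge meeting green. I'll fit the tray pose from the yellow outline.

```bash
cat >> h.py <<'E'
def yellow_fit(im,KE,o0,a0,lam=0.3):
    """fit ox,oy,ang by matching the visible yellow cut-out (floor polygon cut by foam-top polygon)"""
    from scipy.optimize import minimize
    hsv=cv2.cvtColor(im,cv2.COLOR_RGB2HSV); m=cv2.inRange(hsv,(22,150,90),(34,255,255))>0
    poly=np.array([[12,142],[12,32],[52,32],[52,-28],[24,-28],[24,-66],[-50,-66],[-50,-28],[-52,-28],[-52,32],[-12,32],[-12,142]])/1e3
    S=4
    def ren(p):
        o,B=trayframe([p[0],p[1],.052],p[2]); out=None
        for z in (0,.01):
            px=np.array([proj('',o+B@[a,b,z],KE) for a,b in poly]); c=np.zeros(m.shape,np.uint8)
            cv2.fillPoly(c,[np.round(px*16).astype(np.int32)],255,cv2.LINE_AA,4); out=c if out is None else np.minimum(out,c)
        return out
    # exclude the lock (tongue and grip) and everything off the fitted neighbourhood
    w=np.ones(m.shape,bool)
    f=lambda p:np.abs(cv2.GaussianBlur(ren(p).astype(float)/255,(0,0),1.5)-mb)[w].sum()
    mb=cv2.GaussianBlur(m.astype(float),(0,0),1.5)
    red=cv2.inRange(hsv,(0,0,110),(180,60,255)) ; 
    n=ren([o0[0],o0[1],a0]); big=cv2.dilate(n,np.ones((25,25))); 
    w&=(big>0); w[yellow_fit.rows]=False
    r=minimize(f,[o0[0],o0[1],a0],method='Nelder-Mead',options=dict(initial_simplex=[[o0[0],o0[1],a0],[o0[0]+.006,o0[1],a0],[o0[0],o0[1]+.006,a0],[o0[0],o0[1],a0+.04]],xatol=1e-5,fatol=.01))
    return r.x,r.fun,f([o0[0],o0[1],a0])
yellow_fit.rows=slice(0,0)
E
python3 - <<'E'
from h import *
np.set_printoptions(precision=4,suppress=True)
im=cv2.imread('pics/w1.png')[:,:,::-1].copy(); d=np.load('w1.npz'); KE=(d['K'],d['E'])
print('cam',-KE[1][:3,:3].T@KE[1][:3,3], im[40,350],im[110,355])
a0=np.arctan2(.1307,-.0565)
yellow_fit.rows=slice(125,172)
x,fun,f0=yellow_fit(im,KE,[.5797,.0744],a0); print(x,np.degrees(x[2]),fun,f0)
o,B=trayframe([x[0],x[1],.052],x[2])
print('chan',proj('',o+B@[0,.142,0],KE))
# grip: red top; find travel from ray
rp,rd=ray('',[307,150],KE); rp=B.T@(rp-o); rd=B.T@rd
for px in ([312,152],[307,150]):
    rp,rd=ray('',px,KE); rp=B.T@(rp-o); rd=B.T@rd; print('grip in tray',rp+rd*(.0555-rp[2])/rd[2])
for y in (.078,.098,.118,.162): print(y,proj('',o+B@[.042,y,.0555],KE))
E
```

```text
cam [0.4339 0.0866 0.3651] [196 172   0] [197 174   0]
[0.5698 0.0744 1.904 ] 109.08917604811339 156.16650113961148 2352.780810493301
chan [345.1217 189.9542]
grip in tray [0.0389 0.0981 0.0555]
grip in tray [0.0431 0.0968 0.0555]
0.078 [310.3321 126.6683]
0.098 [308.212  151.6031]
0.118 [306.1786 175.5185]
0.162 [301.9852 224.8385]
```

```bash
cat >> h.py <<'E'
T=([.5698,.0744,.052],1.904)
E
python3 - <<'E'
from h import *
o,B=trayframe(*T)
plan(o+B@[.042,.098,.090],toolR(B)); plan(o+B@[.042,.098,.047],toolR(B)); print(B.round(3), B[:,2]*.043/.03)
E
```

```text
n 3 total [ 1.529 -0.743 -2.003] [ 0.9  -1.69 -6.19] per row [ 0.51  -0.248 -0.668] [ 0.3  -0.56 -2.06]
n 4 total [ 2.206 -0.509 -3.244] [ 0.9  -1.69 -6.19] per row [ 0.551 -0.127 -0.811] [ 0.23 -0.42 -1.55]
[[ 0.818 -0.327 -0.472]
 [ 0.283  0.945 -0.164]
 [ 0.5    0.     0.866]] [-0.67724954 -0.23440172  1.24130308]
```

```bash
python3 -m handwheel '[{"delta_pos":[0.5,-0.25,-0.66],"dr":[0.3,-0.56,-2.06]},{"delta_pos":[0.5,-0.25,-0.67],"dr":[0.3,-0.56,-2.06]},{"delta_pos":[0.5,-0.25,-0.67],"dr":[0.3,-0.56,-2.06]},{"delta_pos":[0,0,0],"dr":[0,0,0]},{"delta_pos":[0.23,0.08,-0.42],"dr":[0,0,0]},{"delta_pos":[0.22,0.08,-0.41],"dr":[0,0,0]},{"delta_pos":[0.22,0.08,-0.41],"dr":[0,0,0]},{"delta_pos":[0,0,0],"dr":[0,0,0]}]' -1 20
python3 - <<'E'
from h import *
o,B=trayframe(*T); s=get_state(); print((B.T@(s['eef_pos']-o)).round(4)); plan(o+B@[.042,.098,.047],toolR(B))
save('wrist','w2.png')
E
```

```text
t: 3.85
eef_pos: [0.5574, 0.169, 0.1325]
ee_rot: [-2.655, 0.011, -1.231]
force: [-0.5, -1.1, -0.4]
width: 0.088
gripper_force: 0.0
[0.0569 0.0934 0.0601]
n 1 total [-0.251  0.075 -0.627] [ 0.1 -2.2 -0.4] per row [-0.251  0.075 -0.627] [ 0.1 -2.2 -0.4]
```

View pics/w2.png

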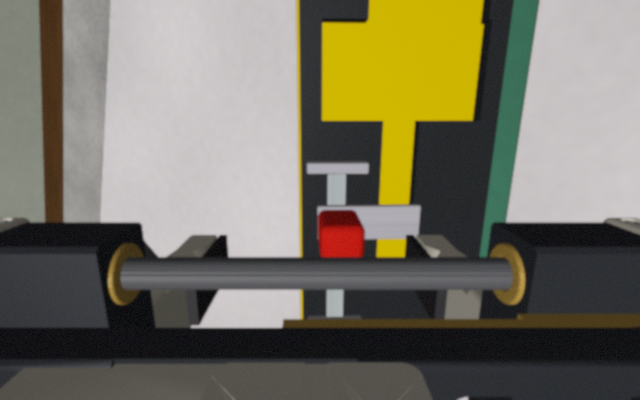

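The view shows the red grip centred between the jaws at (341,232), a bit towards the right, consistent with the 15 mm offset along x. Correcting.

```bash
python3 -m handwheel '[{"delta_pos":[-0.1,0.04,-0.2],"dr":[0,-1.1,-0.2]},{"delta_pos":[-0.1,0.03,-0.2],"dr":[0,-1.1,-0.2]},{"delta_pos":[-0.05,0,-0.22],"dr":[0,0,0]},{"delta_pos":[0,0,0],"dr":[0,0,0]},{"delta_pos":[0,0,0],"dr":[0,0,0]}]' -1 20
python3 - <<'E'
from h import *
o,B=trayframe(*T); s=get_state(); print((B.T@(s['eef_pos']-o)).round(4)); plan(o+B@[.042,.098,.047],toolR(B))
E
```

```text
t: 4.4
eef_pos: [0.5559, 0.1688, 0.1344]
ee_rot: [-2.653, 0.011, -1.232]
force: [0.1, -0.5, -0.4]
width: 0.0876
gripper_force: 0.0
[0.0565 0.0937 0.0625]
n 1 total [-0.199  0.081 -0.689] [ 0.08 -2.08 -0.34] per row [-0.199  0.081 -0.689] [ 0.08 -2.08 -0.34]
```

```bash
python3 - <<'E'
from h import *
s=get_state(); print(np.round(s['q'],3),np.round(s['joint_efforts'],1))
E
```

```text
[ 0.553  0.008 -1.016  0.945 -0.112 -1.136] [  0.1 -23.6  22.8   2.4   0.6   0.1]
```

Joint 3 is against its limit because the tilt is too steep for this spot. I'll push the lock sideways with closed fingers at about 12° tilt instead.

```bash
cat >> h.py <<'E'
def toolTilt(B,deg): # tool tilted deg from vertical (30 = square to the tray)
    return R.from_rotvec(B[:,1]*np.radians(30-deg)).as_matrix()@toolR(B)
E
python3 - <<'E'
from h import *
o,B=trayframe(*T)
Rt=toolTilt(B,12); print(Rt[:,2])
plan(o+B@[.042,.055,.100],Rt); print(B[:,2]*.052/.03)
E
```

```text
[ 0.19647642  0.06800213 -0.9781476 ]
n 2 total [-0.565 -1.562  0.841] [-5.85 14.92 -0.24] per row [-0.283 -0.781  0.421] [-2.93  7.46 -0.12]
[-0.81899945 -0.28346255  1.5011107 ]
```

```bash
python3 -m handwheel '[{"delta_pos":[-0.3,-0.1,0.6],"dr":[0,0,0]},{"delta_pos":[-0.3,-0.1,0.6],"dr":[0,0,0]},{"delta_pos":[0,-0.4,0],"dr":[-2,5,0]},{"delta_pos":[0,-0.5,-0.2],"dr":[-2,5,-0.1]},{"delta_pos":[0,-0.5,-0.2],"dr":[-1.85,4.9,-0.1]},{"delta_pos":[0,0,0],"dr":[0,0,0]}]' 1 20
python3 - <<'E'
from h import *
o,B=trayframe(*T); s=get_state(); print((B.T@(s['eef_pos']-o)).round(4),np.round(s['q'],3))
Rt=toolTilt(B,12); plan(o+B@[.042,.055,.100],Rt);plan(o+B@[.042,.055,.050],Rt)
E
```

```text
t: 5.0
eef_pos: [0.5479, 0.12, 0.1577]
ee_rot: [-2.904, -0.01, -1.243]
force: [-0.2, -0.4, 0.2]
width: 0.0452
gripper_force: 0.0
[0.0478 0.0503 0.0945] [ 0.621  0.065 -0.566  0.118 -0.718 -0.372]
n 1 total [-0.298  0.064  0.062] [0.01 1.73 0.31] per row [-0.298  0.064  0.062] [0.01 1.73 0.31]
n 2 total [ 0.49   0.337 -1.381] [0.01 1.73 0.31] per row [ 0.245  0.168 -0.691] [0.   0.87 0.15]
```

```bash
python3 -m handwheel '[{"delta_pos":[0.25,0.17,-0.69],"dr":[0,0.87,0.15]},{"delta_pos":[0.24,0.17,-0.69],"dr":[0,0.86,0.15]},{"delta_pos":[0,0,0],"dr":[0,0,0]},{"delta_pos":[0,0,0],"dr":[0,0,0]}]' 1 20
python3 - <<'E'
from h import *
o,B=trayframe(*T); s=get_state(); print((B.T@(s['eef_pos']-o)).round(4),np.round(s['q'],3))
Rt=toolTilt(B,12); plan(o+B@[.042,.055,.050],Rt)
E
```

```text
t: 5.4
eef_pos: [0.5599, 0.1288, 0.1155]
ee_rot: [-2.932, -0.002, -1.237]
force: [0.3, -0.2, 1.2]
width: 0.0131
gripper_force: 0.0
[0.039  0.0546 0.0508] [ 0.608  0.152 -0.561  0.095 -0.659 -0.344]
n 1 total [0.088 0.044 0.027] [ 0.09  0.06 -0.01] per row [0.088 0.044 0.027] [ 0.09  0.06 -0.01]
```

```bash
python3 -m handwheel '[{"delta_pos":[-0.03,0.33,0],"dr":[0,0,0]},{"delta_pos":[-0.08,0.25,0],"dr":[0,0,0]},{"delta_pos":[-0.08,0.25,0],"dr":[0,0,0]},{"delta_pos":[-0.08,0.25,0],"dr":[0,0,0]},{"delta_pos":[-0.08,0.25,0],"dr":[0,0,0]},{"delta_pos":[-0.08,0.25,0],"dr":[0,0,0]},{"delta_pos":[-0.08,0.25,0],"dr":[0,0,0]},{"delta_pos":[-0.08,0.25,0],"dr":[0,0,0]}]' 1
python3 - <<'E'
from h import *
o,B=trayframe(*T); s=get_state(); print((B.T@(s['eef_pos']-o)).round(4),(B.T@s['force']).round(1))
E
python3 -m handwheel '[{"delta_pos":[-0.04,0.12,0],"dr":[0,0,0]},{"delta_pos":[-0.04,0.12,0],"dr":[0,0,0]},{"delta_pos":[-0.04,0.12,0],"dr":[0,0,0]}]' 1
python3 - <<'E'
from h import *
o,B=trayframe(*T); s=get_state(); print((B.T@(s['eef_pos']-o)).round(4),(B.T@s['force']).round(1))
E
```

```text
t: 6.2
eef_pos: [0.5425, 0.1923, 0.1159]
ee_rot: [-2.931, -0.001, -1.237]
force: [-0.4, 0.0, 0.1]
width: 0.0009
gripper_force: 0.0
[0.0431 0.1204 0.049 ] [-0.3  0.2  0.3]
t: 6.5
eef_pos: [0.5391, 0.2027, 0.1159]
ee_rot: [-2.931, -0.001, -1.237]
force: [0.3, -0.2, 0.2]
width: 0.0004
gripper_force: 0.0
[0.0431 0.1313 0.0489] [ 0.3 -0.3  0.1]
```

```bash
python3 - <<'E'
from h import *
a=save('wrist','w3.png'); b=save('top','t3.png')[130:270,170:340]
b=cv2.resize(b[:,:,::-1],None,fx=3,fy=3,interpolation=cv2.INTER_CUBIC); a=a[:,:,::-1]
c=np.zeros((420,800,3),np.uint8); c[:b.shape[0],:400]=cv2.resize(b,(400,420)) if 0 else b[:,:400]; c[:250,400:800]=cv2.resize(a,(400,250)); cv2.imwrite('pics/c3.png',c)
E
```

```text
(no output)
```

View pics/c3.png

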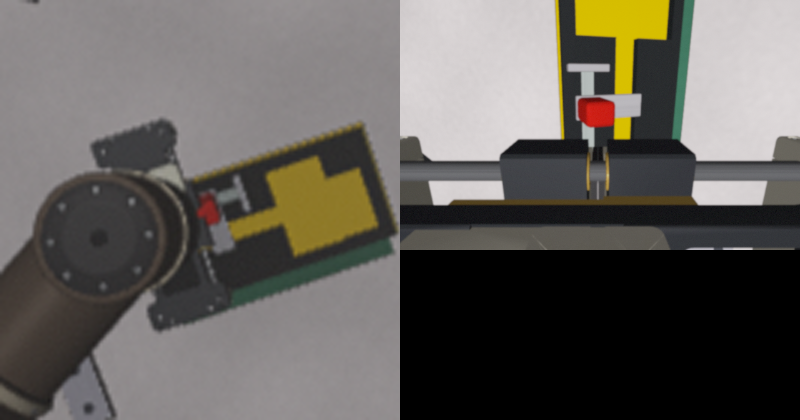

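The finger sits on the +y side of the grip at (598,112) in the crop, with the grip apparently unmoved. I'll check the frames.

```bash
python3 - <<'E'
from h import *
np.set_printoptions(precision=4,suppress=True)
o,B=trayframe(*T); s=get_state(); p=np.array(s['eef_pos']); Rc=R.from_euler('xyz',s['ee_rot']).as_matrix()
print(s['t'],p)
for n in ('wrist','top'): print(n,'TCP',proj(n,p),'tip',proj(n,p+Rc[:,2]*.019),'grip t=.02',proj(n,o+B@[.042,.098,.0555]),'t=0',proj(n,o+B@[.042,.078,.0555]),'chan',proj(n,o+B@[0,.142,0]),'room y=.032',proj(n,o+B@[0,.032,.0]))
for n,im in (('wrist','w3.png'),('top','t3.png')):
    m=cv2.imread('pics/'+im); h=cv2.cvtColor(m,cv2.COLOR_BGR2HSV); r=(cv2.inRange(h,(0,180,90),(6,255,255))|cv2.inRange(h,(174,180,90),(180,255,255)))
    k,l,st,c=cv2.connectedComponentsWithStats(r)
    for i in range(1,k):
        if st[i,4]>15: print(n,st[i],c[i])
E
```

```text
6.6 [0.5391 0.2028 0.1159]
wrist TCP [316.2264 238.0638] tip [316.25   227.1025] grip t=.02 [322.4507 180.8287] t=0 [322.6326 141.348 ] chan [351.926  223.1625] room y=.032 [356.3096  62.2689]
top TCP [228.4298 203.3672] tip [229.1646 203.2116] grip t=.02 [238.7155 200.9683] t=0 [244.807  198.9272] chan [230.1299 211.4836] room y=.032 [262.1902 200.7027]
wrist [ 286  157   57   47 2314] [314.0519 179.4633]
top [237 198   5   6  17] [239.4118 200.7647]
top [ 48 238  42  49 454] [ 69.9361 264.2863]
```

```bash
cat >> h.py <<'E'
def redbox(im,lo=15):
    h=cv2.cvtColor(np.ascontiguousarray(im),cv2.COLOR_RGB2HSV); r=(cv2.inRange(h,(0,150,40),(7,255,255))|cv2.inRange(h,(173,150,40),(180,255,255)))
    return r
def fit_lock(im,KE,o,B,x0=.042):
    from scipy.optimize import minimize
    r=redbox(im)>0
    def ren(x,t):
        P=np.array([proj('',o+B@[x+a,.078+t+b,z],KE) for a in(-.013,.013) for b in(-.011,.011) for z in(.0175,.0555)])
        c=np.zeros(r.shape,np.uint8); cv2.fillConvexPoly(c,cv2.convexHull(np.round(P*16).astype(np.int32)),1,8,4); return c>0
    best=min((((ren(x,t)^r)&(cv2.dilate(ren(x,t).astype(np.uint8),np.ones((41,41)))>0)).sum()-ren(x,t)[r].sum()*1.0,t,x,ren(x,t).sum()) for t in np.arange(-.03,.1,.001) for x in np.arange(.03,.056,.003))
    return best
E
python3 - <<'E'
from h import *
o,B=trayframe(*T); d=np.load('w1.npz'); L=lambda f:cv2.imread('pics/'+f)[:,:,::-1]
print(fit_lock(L('w1.png'),(d['K'],d['E']),o,B))
print(fit_lock(L('w3.png'),cal('wrist'),o,B))
print(fit_lock(L('top1.png'),cal('top'),o,B)); print(fit_lock(L('t3.png'),cal('top'),o,B))
yellow_fit.rows=slice(130,400); print(yellow_fit(L('w3.png').copy(),cal('wrist'),T[0],T[1]))
E
```

```text
(np.float64(-596.0), np.float64(0.021000000000000046), np.float64(0.04200000000000001), np.int64(1065))
(np.float64(-1645.0), np.float64(0.023000000000000048), np.float64(0.04200000000000001), np.int64(3149))
(np.float64(13.0), np.float64(0.018000000000000044), np.float64(0.033), np.int64(105))
(np.float64(27.0), np.float64(0.016000000000000042), np.float64(0.03900000000000001), np.int64(105))
(array([0.56940083, 0.07442258, 1.90179483]), np.float64(175.43025392618387), np.float64(187.4671605040181))
```

```bash
python3 - <<'E'
from h import *
im=save('scene','s4.png')[70:230,290:450]
cv2.imwrite('pics/c4.png',cv2.resize(im[:,:,::-1],(600,600),interpolation=cv2.INTER_CUBIC))
p=np.array(get_state()['eef_pos']); print(proj('scene',p),(proj('scene',p)-[290,70])*3.75)
E
```

```text
[380.84495448 126.56594338] [340.66857931 212.12228769]
```

View pics/c4.png

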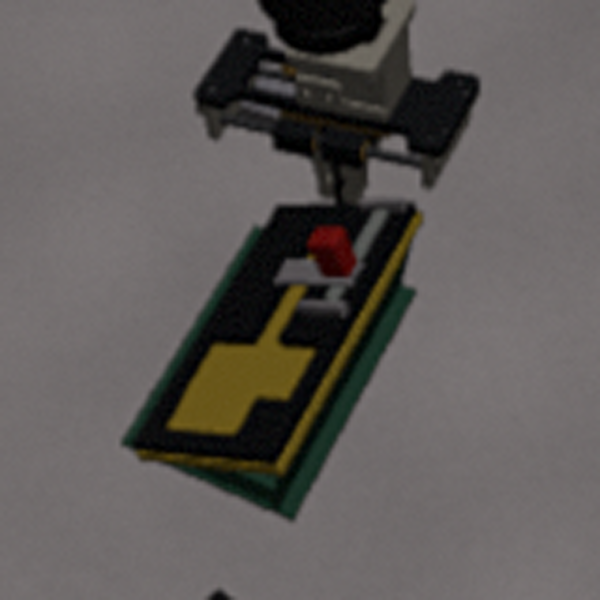

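The fingers (tip near (345,205) in the crop) are up-slope of the grip at (332,250), which stands untouched. I'll feel for the grip by moving slowly back.

```bash
q(){ python3 - <<'E'
from h import *
o,B=trayframe(*T); s=get_state(); print((B.T@(s['eef_pos']-o)).round(4),(B.T@s['force']).round(1),s['width'])
E
}
python3 -m handwheel '[{"delta_pos":[0.04,-0.12,0],"dr":[0,0,0]},{"delta_pos":[0.04,-0.12,0],"dr":[0,0,0]},{"delta_pos":[0.04,-0.12,0],"dr":[0,0,0]},{"delta_pos":[0.04,-0.12,0],"dr":[0,0,0]}]' >/dev/null; q
python3 -m handwheel '[{"delta_pos":[0.04,-0.12,0],"dr":[0,0,0]},{"delta_pos":[0.04,-0.12,0],"dr":[0,0,0]}]' >/dev/null; q
python3 - <<'E'
from h import *
o,B=trayframe(*T); print(fit_lock(save('wrist','w5.png'),cal('wrist'),o,B)); print(np.array([c for c in [redbox(cv2.imread('pics/w5.png')[:,:,::-1])]]).astype(bool).sum())
E
```

```text
[0.043  0.1153 0.049 ] [-0.2  0.4 -0.1] 0.0004302557590109487
[0.0429 0.1078 0.0491] [-0.3  0.2  0. ] 0.00026641489292726606
(np.float64(-590.0), np.float64(0.021000000000000046), np.float64(0.04200000000000001), np.int64(3222))
1906
```

```bash
python3 - <<'E'
from h import *
b=cv2.imread('pics/w5.png'); c=cv2.resize(b[130:330,200:440],(720,600),interpolation=cv2.INTER_CUBIC); cv2.imwrite('pics/c5.png',c)
im=save('scene','s5.png')
E
```

```text
(no output)
```

View pics/c5.png

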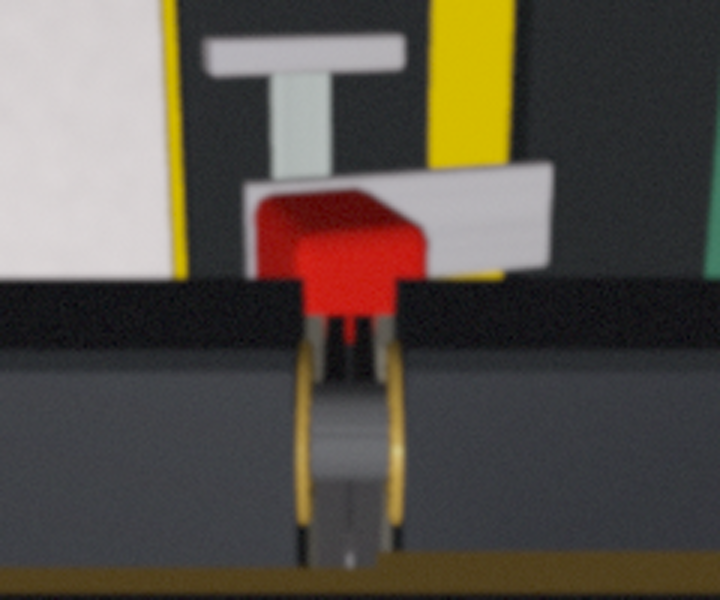

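The fingertips at crop (345,320) lie in front of and above the red grip (red shows through the gap), so the fingers are higher than I believe. I'll fit the height too.

```bash
python3 - <<'E'
import re
s=open('h.py').read()
s=s.replace("trayframe([p[0],p[1],.052],p[2]); out","trayframe([p[0],p[1],yellow_fit.z],p[2]); out")+"\nyellow_fit.z=.052\n"
open('h.py','w').write(s)
E
python3 - <<'E'
from h import *
np.set_printoptions(precision=4,suppress=True)
L=lambda f:cv2.imread('pics/'+f)[:,:,::-1].copy(); d=np.load('w1.npz'); KW=(d['K'],d['E'])
for nm,KE,rows in (('w1.png',KW,slice(125,172)),('w5.png',cal('wrist'),slice(170,400)),('top1.png',cal('top'),slice(0,0)),('scene1.png',cal('scene'),slice(0,0))):
    for z in (.02,.032,.042,.052,.062,.072):
        yellow_fit.z=z; yellow_fit.rows=rows
        x,f,_=yellow_fit(L(nm),KE,T[0],T[1]); print(nm,z,x,round(f,1))
s=get_state();p=np.array(s['eef_pos']); Rc=R.from_euler('xyz',s['ee_rot']).as_matrix()
print('scene tip',proj('scene',p+.019*Rc[:,2]),proj('scene',p))
E
```

```text
w1.png 0.02 [0.5805 0.075  1.8826] 1107.6
w1.png 0.032 [0.5758 0.075  1.8813] 920.9
w1.png 0.042 [0.5729 0.0746 1.8982] 515.5
w1.png 0.052 [0.5697 0.0744 1.9036] 145.4
w1.png 0.062 [0.567  0.0737 1.9189] 379.2
w1.png 0.072 [0.563  0.0728 1.9148] 792.5
w5.png 0.02 [0.5734 0.0732 1.8901] 2279.6
w5.png 0.032 [0.5723 0.074  1.9018] 1599.4
w5.png 0.042 [0.5702 0.0738 1.9009] 923.0
w5.png 0.052 [0.5697 0.074  1.9015] 236.6
w5.png 0.062 [0.5687 0.0745 1.912 ] 633.7
w5.png 0.072 [0.5674 0.074  1.9049] 1477.6
top1.png 0.02 [0.5755 0.0762 1.8966] 128.1
top1.png 0.032 [0.5727 0.0738 1.9086] 135.1
top1.png 0.042 [0.5706 0.074  1.9152] 139.7
top1.png 0.052 [0.5704 0.0735 1.9463] 172.4
top1.png 0.062 [0.5669 0.0724 1.9144] 182.1
top1.png 0.072 [0.5661 0.0721 1.9419] 190.4
scene1.png 0.02 [0.5573 0.0926 1.859 ] 215.9
scene1.png 0.032 [0.562  0.0871 1.8473] 242.0
scene1.png 0.042 [0.5668 0.0809 1.8528] 252.4
scene1.png 0.052 [0.5709 0.0762 1.8654] 259.9
scene1.png 0.062 [0.575  0.0705 1.854 ] 260.8
scene1.png 0.072 [0.5814 0.0641 1.8657] 284.6
scene tip [377.9648 136.6465] [377.4907 132.065 ]
```

The tray fit is solid (z = 0.052 is best), so the fingertips must actually be higher than assumed. I'll probe the grip top gently to find the true tip height.

```bash
q(){ python3 - <<'E'
from h import *
o,B=trayframe(*T); s=get_state(); print(s['t'],(B.T@(s['eef_pos']-o)).round(4),(B.T@s['force']).round(1),np.round(s['q'],2))
E
}
python3 -m handwheel '[{"delta_pos":[0.04,-0.12,0],"dr":[0,0,0]},{"delta_pos":[0.04,-0.12,0],"dr":[0,0,0]},{"delta_pos":[0,0,-0.08],"dr":[0,0,0]},{"delta_pos":[0,0,-0.08],"dr":[0,0,0]}]' >/dev/null; q
python3 -m handwheel '[{"delta_pos":[0,0,-0.07],"dr":[0,0,0]},{"delta_pos":[0,0,-0.07],"dr":[0,0,0]}]' >/dev/null; q
python3 -c "
from station import *; import station; print(tip_reach, [x for x in dir(station) if x[0]!='_'])"
```

```text
7.75 [0.0404 0.1006 0.0448] [ 0.  -0.2  0.3] [ 0.7   0.16 -0.58  0.13 -0.64 -0.46]
7.95 [0.0381 0.1008 0.0411] [0.4 0.2 0.2] [ 0.7   0.16 -0.58  0.13 -0.63 -0.46]
0.019 ['Unreachable', 'calibration', 'find_in', 'get_state', 'grab_frame', 'job_done', 'mark_of', 'tip_reach']
```

```bash
python3 - <<'E'
from h import *
w=save('wrist','w6.png')[:,:,::-1]; s=save('scene','s6.png')[70:180,310:440][:,:,::-1]
c=np.zeros((500,800,3),np.uint8); c[:,:400]=cv2.resize(w[170:370,240:400],(400,500),interpolation=cv2.INTER_CUBIC); c[:,400:]=cv2.resize(s,(400,500),interpolation=cv2.INTER_CUBIC)
c=np.clip(c.astype(float)*1.8+15,0,255).astype(np.uint8)
o,B=trayframe(*T); st=get_state(); p=np.array(st['eef_pos']); Rc=R.from_euler('xyz',st['ee_rot']).as_matrix()
for k,q in (('tcp',p),('tip',p+.019*Rc[:,2]),('tip+y9',p+.019*Rc[:,2]+.0095*B[:,1]),('griptop',o+B@[.042,.099,.0555]),('gripbot',o+B@[.042,.099,.0175])):
    print(k,(proj('wrist',q)-[240,170])*2.5, (proj('scene',q)-[310,70])*[400/130,500/110]+[400,0])
cv2.imwrite('pics/c6.png',c)
E
```

```text
tcp [190.67912453 170.02327058] [603.099825   299.12705205]
tip [190.73013196 142.62786129] [604.59097357 319.68620227]
tip+y9 [190.73154402 179.33308155] [608.63953399 309.41803246]
griptop [193.43061314 187.94682215] [600.57988553 284.18757608]
gripbot [145.27091977 133.35936638] [614.83897746 327.88214873]
```

View pics/c6.png

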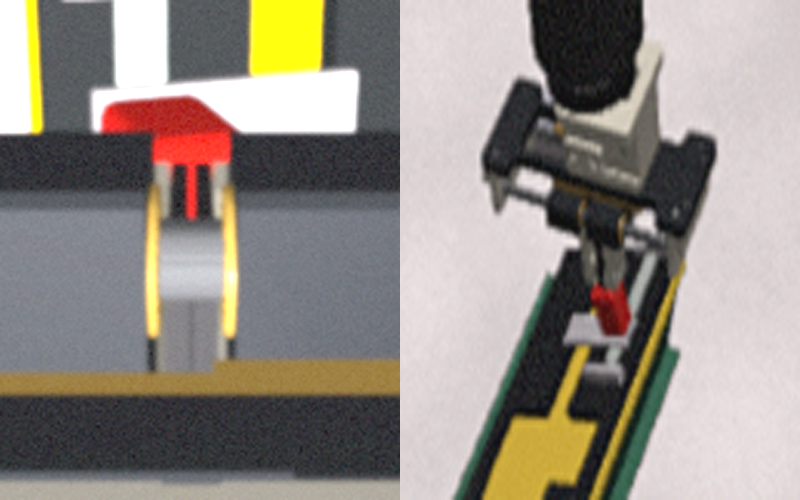

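The fingers end right at the top of the grip, at (605,285) in the right crop, with red showing between the pads at (190,190) in the left one. I'll check the tip's image extent in the earlier unobstructed frame numerically.

```bash
python3 - <<'E'
from h import *
im=cv2.imread('pics/s4.png').sum(2)
print('scene s4 rows 112-136, cols 374-390 ; TCP (380.8,126.6) tip (381.3,131.2)')
for r in range(112,137): print(r,im[r,372:392])
E
```

```text
scene s4 rows 112-136, cols 374-390 ; TCP (380.8,126.6) tip (381.3,131.2)
112 [205 128 104  88  38  24  21   6   8   8   6   5  15   4  68 100 208 265
 231 167]
113 [312 191 120  98  98  77  42   7  10  29  15   2   4   0  31 109 268 342
 325 301]
114 [353 251 142 109 122 118  54  24  46  87  83  64  31  21  57 114 295 347
 336 338]
115 [351 265 157 110 116 128  76  29  50 120 117 104  96  88  94 117 302 344
 341 335]
116 [351 317 194 115 115 176 122  32  42 105 123 123 121 117 102 119 304 341
 335 334]
117 [354 350 230 124 117 212 158  44  26  73 104 114 113 111 101 125 305 347
 336 335]
118 [351 349 257 147 115 180 135  54   5  35 100 119 116 119 105 131 284 341
 338 336]
119 [340 348 267 150 110 133 106  35   0  54 117 115 113 106 119 161 292 341
 340 336]
120 [349 344 270 148 104 116  97  33   1  94 122 120 115 114 136 243 327 341
 342 339]
121 [348 353 296 175 111 111  99  41  15 106 116 115 110 128 170 305 345 346
 343 338]
122 [346 356 336 270 203 170 163  78  13  87 118 125 124 138 191 285 315 306
 303 297]
123 [325 316 310 286 261 253 248 130  17  61 103 110 117 168 230 263 
[... 448 characters left out ...]
253]
129 [ 25  29  30  25  30  37  35  32  27  23  25  38  28  19  24  85 212 261
 266 228]
130 [ 23  41  62  81  77  84  80  84  91  58  31  23  26  25  60 197 259 268
 248 162]
131 [  9  45  79 120 101 104 118 122 126  92  59  13  32  32 123 243 266 263
 204  99]
132 [ 31 103 102 122 127 117 123 134 120 102  54  29  18  80 202 256 260 228
 132  45]
133 [ 53 118 115 124 101 124 127 141 117  98  63  36  31 157 246 266 254 175
  74  37]
134 [100 118 119 104 125 119 132 133  99  96  70  53  86 219 255 261 223 121
  32  29]
135 [ 76  87  83  86  88  81 105 100  94  86  87  74 158 247 271 249 171  66
  33  39]
136 [ 54  43  51  61  52  61  74  79  80  89  68  95 192 250 258 222 125  42
  22  27]
```

```bash
python3 - <<'E'
from h import *
p=np.array([.5391,.2027,.1159]); Rc=R.from_euler('xyz',[-2.931,-.001,-1.237]).as_matrix()
for d in (-.019,0,.047,.07,.1,.13):
    q=p-d*Rc[:,2]; print(d,'top',proj('top',q).round(1),'c3',((proj('top',q)-[170,130])*3).round(),'scene c4',((proj('scene',q)-[290,70])*3.75).round())
for e in (-.0965,.0965):
    q=p-.055*Rc[:,2]+e*Rc[:,1]; print(e,'c3',((proj('top',q)-[170,130])*3).round(),'c4',((proj('scene',q)-[290,70])*3.75).round())
o,B=trayframe(*T)
for y in (.188,): print([((proj('scene',o+B@[x,y,.01])-[290,70])*3.75).round() for x in (-.066,.068)])
E
```

```text
-0.019 top [229.2 203.2] c3 [178. 220.] scene c4 [342. 229.]
0 top [228.5 203.4] c3 [175. 220.] scene c4 [341. 212.]
0.047 top [226.6 203.8] c3 [170. 221.] scene c4 [337. 168.]
0.07 top [225.6 204. ] c3 [167. 222.] scene c4 [334. 145.]
0.1 top [224.3 204.3] c3 [163. 223.] scene c4 [332. 114.]
0.13 top [222.9 204.5] c3 [159. 224.] scene c4 [329.  83.]
-0.0965 c3 [138. 131.] c4 [458. 188.]
0.0965 c3 [200. 312.] c4 [221. 133.]
[array([273., 201.]), array([413., 200.])]
```

The gripper body is where it should be in both fixed views, yet the closed fingers meet no resistance at the grip. I'll rise, turn 90°, open and pinch the grip across tray y instead, which also tests for contact.

```bash
python3 -m handwheel '[{"delta_pos":[-0.2,-0.05,0.8],"dr":[0,0,0]},{"delta_pos":[-0.2,-0.05,0.8],"dr":[0,0,4]},{"delta_pos":[-0.1,0,0.4],"dr":[0,0,8]},{"delta_pos":[0,0,0],"dr":[0,0,8]},{"delta_pos":[0,0,0],"dr":[0,0,8]},{"delta_pos":[0,0,0],"dr":[0,0,8]},{"delta_pos":[0,0,0],"dr":[0,0,8]},{"delta_pos":[0,0,0],"dr":[0,0,8]}]' -1 15 >/dev/null
cat >> h.py <<'E'
def toolY(B,deg): # closing along tray y, tool tilted deg from vertical
    Rt=toolTilt(B,deg); return np.c_[-Rt[:,1],Rt[:,0],Rt[:,2]]
def q(p=None,Rt=None):
    o,B=trayframe(*T); s=get_state(); print('t',round(s['t'],2),'tray',(B.T@(s['eef_pos']-o)).round(4),'F',(B.T@s['force']).round(1),'q',np.round(s['q'],2),'w',round(s['width'],4),'gf',round(s['gripper_force'],1))
    if p is not None: plan(o+B@p,Rt)
E
python3 - <<'E'
from h import *
o,B=trayframe(*T); Rt=toolY(B,12); q([.042,.1,.1],Rt); q([.042,.1,.1],np.c_[-Rt[:,0],-Rt[:,1],Rt[:,2]])
E
```

```text
t 8.85 tray [0.0553 0.1029 0.101 ] F [-0.5 -0.3  0.5] q [ 0.56  0.13 -0.34 -0.17 -0.94  0.78] w 0.059 gf 0.0
n 5 total [-0.316 -0.21  -0.251] [-12.21 -12.15  36.08] per row [-0.063 -0.042 -0.05 ] [-2.44 -2.43  7.22]
t 8.85 tray [0.0553 0.1029 0.101 ] F [-0.5 -0.3  0.5] q [ 0.56  0.13 -0.34 -0.17 -0.94  0.78] w 0.059 gf 0.0
n 17 total [-0.316 -0.21  -0.251] [  15.59   15.81 -139.79] per row [-0.019 -0.012 -0.015] [ 0.92  0.93 -8.22]
```

```bash
python3 -m handwheel '[{"delta_pos":[-0.06,-0.04,-0.05],"dr":[-2.44,-2.43,7.2]},{"delta_pos":[-0.06,-0.04,-0.05],"dr":[-2.44,-2.43,7.2]},{"delta_pos":[-0.06,-0.04,-0.05],"dr":[-2.44,-2.43,7.2]},{"delta_pos":[-0.06,-0.04,-0.05],"dr":[-2.44,-2.43,7.2]},{"delta_pos":[-0.06,-0.04,-0.05],"dr":[-2.44,-2.43,7.2]},{"delta_pos":[0,0,0],"dr":[0,0,0]}]' -1 15 >/dev/null
python3 - <<'E'
from h import *
o,B=trayframe(*T); Rt=toolY(B,12); q([.042,.1,.046],Rt)
E
```

```text
t 9.45 tray [0.041  0.1003 0.0998] F [-0.1 -1.2 -0.6] q [ 0.72  0.06 -0.56  0.12 -0.76  1.1 ] w 0.0875 gf 0.0
n 2 total [ 0.877  0.294 -1.537] [0.03 0.05 0.17] per row [ 0.439  0.147 -0.768] [0.01 0.02 0.09]
```

```bash
python3 -m handwheel '[{"delta_pos":[0.29,0.1,-0.5],"dr":[0,0,0]},{"delta_pos":[0.29,0.1,-0.5],"dr":[0,0,0]},{"delta_pos":[0.29,0.09,-0.5],"dr":[0,0,0]},{"delta_pos":[0,0,0],"dr":[0,0,0]}]' -1 15 >/dev/null
python3 -m handwheel '[{"delta_pos":[0,0,0],"dr":[0,0,0]},{"delta_pos":[0,0,0],"dr":[0,0,0]},{"delta_pos":[0,0,0],"dr":[0,0,0]},{"delta_pos":[0,0,0],"dr":[0,0,0]},{"delta_pos":[0,0,0],"dr":[0,0,0]},{"delta_pos":[0,0,0],"dr":[0,0,0]},{"delta_pos":[0,0,0],"dr":[0,0,0]},{"delta_pos":[0,0,0],"dr":[0,0,0]},{"delta_pos":[0,0,0],"dr":[0,0,0]}]' 1 15 >/dev/null
python3 - <<'E'
from h import *
o,B=trayframe(*T); q()
im=save('wrist','w7.png'); print(fit_lock(im,cal('wrist'),o,B)); print(fit_lock(save('top','t7.png'),cal('top'),o,B))
E
```

```text
t 10.75 tray [0.0437 0.0997 0.0468] F [-0.  -0.1  0.8] q [ 0.7   0.16 -0.57  0.12 -0.65  1.11] w 0.0212 gf 0.0
(np.float64(-1358.0), np.float64(0.021000000000000046), np.float64(0.03900000000000001), np.int64(3112))
(np.float64(100.0), np.float64(-0.028999999999999998), np.float64(0.04200000000000001), np.int64(100))
```

```bash
python3 -m handwheel '[{"delta_pos":[0,0,0],"dr":[0,0,0]},{"delta_pos":[0,0,0],"dr":[0,0,0]},{"delta_pos":[0,0,0],"dr":[0,0,0]}]' 1 15
```

```text
t: 11.15
eef_pos: [0.5508, 0.1734, 0.1144]
ee_rot: [-3.141, -0.211, 0.326]
force: [0.5, -0.4, 0.7]
width: 0.0003
gripper_force: 0.0
```

```bash
python3 - <<'E'
from h import *
w=save('wrist','w8.png')[:,:,::-1]; s=save('scene','s8.png')[95:150,345:411][:,:,::-1]
c=np.zeros((500,800,3),np.uint8); c[:250,:400]=cv2.resize(w,(400,250)); c[250:,:400]=cv2.resize(w[190:290,240:400],(400,250),interpolation=cv2.INTER_CUBIC); c[:,400:]=cv2.resize(s,(400,500)[:2],interpolation=cv2.INTER_CUBIC)
c=np.clip(c.astype(float)*1.8+15,0,255).astype(np.uint8)
o,B=trayframe(*T); st=get_state(); p=np.array(st['eef_pos']); Rc=R.from_euler('xyz',st['ee_rot']).as_matrix()
for k,v in (('tcp',p),('tip',p+.019*Rc[:,2]),('d.015',p-.015*Rc[:,2]),('griptop',o+B@[.042,.099,.0555])):
    print(k,proj('wrist',v),((proj('wrist',v)-[240,190])*2.5+[0,250]).round(), ((proj('scene',v)-[345,95])*[400/66,500/55]+[400,0]).round())
cv2.imwrite('pics/c8.png',c)
E
```

```text
tcp [316.68723892 238.6098521 ] [192. 372.] [593. 360.]
tip [316.65280382 227.64927326] [192. 344.] [596. 401.]
d.015 [316.71956096 248.89785427] [192. 397.] [591. 326.]
griptop [318.1217495  251.23520128] [195. 403.] [583. 341.]
```

View pics/c8.png

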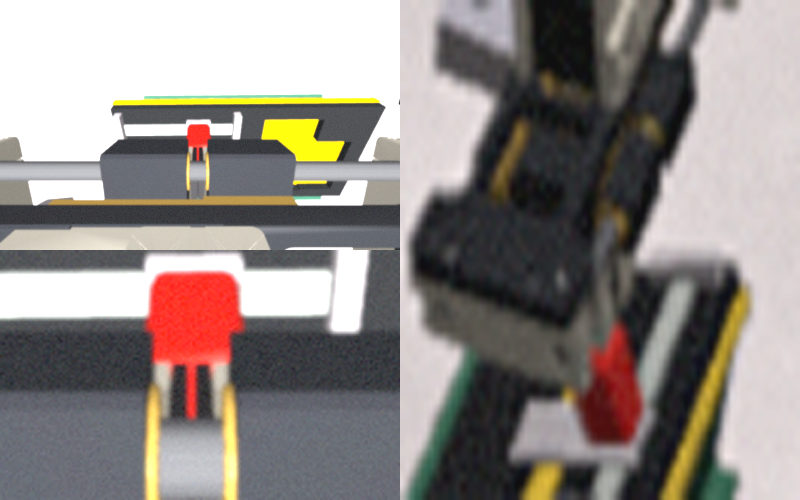

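```bash
Q(){ python3 -c "from h import *; q()"; }
python3 -m handwheel '[{"delta_pos":[0.07,0.03,-0.13],"dr":[0,0,0]},{"delta_pos":[0.03,0.01,-0.06],"dr":[0,0,0]}]' >/dev/null; Q
python3 -m handwheel '[{"delta_pos":[0.03,0.01,-0.06],"dr":[0,0,0]}]' >/dev/null; Q
python3 -m handwheel '[{"delta_pos":[0.03,0.01,-0.06],"dr":[0,0,0]}]' >/dev/null; Q
```

```text
t 11.45 tray [0.0436 0.0999 0.0399] F [-0.1 -0.2 -0.9] q [ 0.69  0.17 -0.57  0.12 -0.64  1.11] w 0.0007 gf 0.0
t 11.55 tray [0.0435 0.0998 0.0381] F [-1.5  1.9 18.8] q [ 0.69  0.17 -0.57  0.13 -0.63  1.11] w 0.0006 gf 9.0
t 11.65 tray [0.0435 0.0995 0.0375] F [-3.2  3.2 44. ] q [ 0.69  0.17 -0.57  0.13 -0.63  1.11] w 0.0001 gf 20.6
```

Contact came with TCP at tray z 0.0385, so the fingertips really sit on the grip's top: they end about 20 mm short of the reported TCP. I'll back off, open, go deeper and pinch again.

```bash
Q(){ python3 -c "from h import *; q()"; }
python3 -m handwheel '[{"delta_pos":[-0.15,-0.05,0.3],"dr":[0,0,0]},{"delta_pos":[-0.1,-0.03,0.2],"dr":[0,0,0]},{"delta_pos":[0,0,0],"dr":[0,0,0]},{"delta_pos":[0,0,0],"dr":[0,0,0]},{"delta_pos":[0,0,0],"dr":[0,0,0]},{"delta_pos":[0,0,0],"dr":[0,0,0]}]' 0 15 >/dev/null; Q
python3 -m handwheel '[{"delta_pos":[0.12,0.04,-0.22],"dr":[0,0,0]},{"delta_pos":[0.12,0.04,-0.22],"dr":[0,0,0]},{"delta_pos":[0,0,0],"dr":[0,0,0]}]' 0 15 >/dev/null; Q
python3 -m handwheel '[{"delta_pos":[0.06,0.02,-0.1],"dr":[0,0,0]},{"delta_pos":[0.03,0.01,-0.06],"dr":[0,0,0]}]' >/dev/null; Q
```

```text
t 12.25 tray [0.0439 0.1    0.0528] F [-0.   0.3  0.1] q [ 0.7   0.15 -0.57  0.12 -0.67  1.11] w 0.0413 gf 0.0
t 12.55 tray [0.0431 0.0998 0.0366] F [-0.8 -0.8  0.5] q [ 0.69  0.18 -0.57  0.13 -0.63  1.11] w 0.0436 gf 0.0
t 12.75 tray [0.0442 0.0999 0.032 ] F [ 0.7 -0.3  0.2] q [ 0.69  0.18 -0.57  0.13 -0.62  1.11] w 0.044 gf 0.0
```

```bash
Q(){ python3 -c "from h import *; q()"; }
python3 -m handwheel '[{"delta_pos":[0.05,0.02,-0.1],"dr":[0,0,0]},{"delta_pos":[0.05,0.02,-0.1],"dr":[0,0,0]}]' >/dev/null; Q
python3 -m handwheel '[{"delta_pos":[0.05,0.02,-0.08],"dr":[0,0,0]}]' >/dev/null; Q
python3 -m handwheel '[{"delta_pos":[0,0,0],"dr":[0,0,0]},{"delta_pos":[0,0,0],"dr":[0,0,0]},{"delta_pos":[0,0,0],"dr":[0,0,0]},{"delta_pos":[0,0,0],"dr":[0,0,0]},{"delta_pos":[0,0,0],"dr":[0,0,0]}]' 1 15 >/dev/null; Q
```

```text
t 12.95 tray [0.0441 0.1001 0.0254] F [-0.7  0.2  0.7] q [ 0.69  0.2  -0.57  0.13 -0.61  1.11] w 0.0437 gf 0.0
t 13.05 tray [0.0442 0.1002 0.0224] F [-0.4 -0.2  0.3] q [ 0.69  0.2  -0.57  0.13 -0.6   1.11] w 0.0438 gf 0.0
t 13.55 tray [0.0443 0.0999 0.0228] F [-0.5 -1.4 -0.5] q [ 0.69  0.2  -0.57  0.13 -0.61  1.11] w 0.0217 gf 15.0
```

The pinch holds (21.7 mm, 15 N). I'll slide it open.

```bash
Q(){ python3 -c "from h import *; q()"; }
python3 -m handwheel '[{"delta_pos":[-0.1,0.28,0],"dr":[0,0,0]},{"delta_pos":[-0.1,0.28,0],"dr":[0,0,0]},{"delta_pos":[-0.1,0.28,0],"dr":[0,0,0]},{"delta_pos":[-0.1,0.28,0],"dr":[0,0,0]},{"delta_pos":[-0.1,0.28,0],"dr":[0,0,0]},{"delta_pos":[-0.1,0.28,0],"dr":[0,0,0]}]' 1 15 >/dev/null; Q
python3 -m handwheel '[{"delta_pos":[-0.04,0.12,0],"dr":[0,0,0]},{"delta_pos":[-0.03,0.08,0],"dr":[0,0,0]}]' >/dev/null; Q
python3 -m handwheel '[{"delta_pos":[-0.02,0.05,0],"dr":[0,0,0]},{"delta_pos":[-0.02,0.05,0],"dr":[0,0,0]}]' >/dev/null; Q
```

```text
t 14.15 tray [0.0442 0.1538 0.0229] F [ 3.  -5.1 -4.9] q [ 0.79  0.2  -0.58  0.17 -0.6   0.98] w 0.022 gf 15.0
t 14.35 tray [0.0442 0.1602 0.0229] F [ 3.5 -4.1 -4.5] q [ 0.8   0.2  -0.58  0.17 -0.6   0.96] w 0.0218 gf 15.0
t 14.55 tray [0.044  0.1617 0.023 ] F [  9.3 -21.3  -9.6] q [ 0.81  0.2  -0.58  0.17 -0.6   0.96] w 0.0216 gf 15.0
```

```bash
python3 -m handwheel '[{"delta_pos":[0,0,0],"dr":[0,0,0]},{"delta_pos":[0,0,0],"dr":[0,0,0]},{"delta_pos":[0,0,0],"dr":[0,0,0]},{"delta_pos":[-0.2,-0.06,0.4],"dr":[0,0,0]},{"delta_pos":[-0.4,-0.12,0.8],"dr":[0,0,0]},{"delta_pos":[-0.4,-0.12,0.8],"dr":[0,0,0]},{"delta_pos":[-0.2,-0.3,0.9],"dr":[0,0,0]},{"delta_pos":[0,-0.6,0.6],"dr":[0,0,0]}]' -1 15 >/dev/null
python3 - <<'E'
from h import *
o,B=trayframe(*T); q()
ca=np.arctan2(.78,-.62); cx=np.array([np.cos(ca),np.sin(ca),0]); cy=np.cross([0,0,1],cx)
Rt=np.c_[np.cross(-cy*-1,[0,0,-1]),cy,[0,0,-1]]
for sg in (1,-1):
    y=sg*cy; Rt=np.c_[np.cross(y,[0,0,-1]),y,[0,0,-1]]; plan([.52,-.295,.18],Rt)
save('top','t9.png'); print(fit_lock(cv2.imread('pics/t9.png')[:,:,::-1],cal('top'),o,B))
E
```

```text
t 15.35 tray [0.0578 0.142  0.1396] F [0.  0.6 0.3] q [ 0.82  0.01 -0.52  0.13 -0.86  1.01] w 0.0801 gf 0.0
n 17 total [  0.509 -16.57   -0.728] [  3.54  12.54 -70.03] per row [ 0.03  -0.975 -0.043] [ 0.21  0.74 -4.12]
n 17 total [  0.509 -16.57   -0.728] [-13.78   3.88 109.21] per row [ 0.03  -0.975 -0.043] [-0.81  0.23  6.42]
(np.float64(100.0), np.float64(-0.028999999999999998), np.float64(0.04200000000000001), np.int64(100))
```

```bash
python3 -m handwheel '[{"delta_pos":[0,-0.95,-0.04],"dr":[0.2,0.75,-4.1]},{"delta_pos":[0,-0.95,-0.04],"dr":[0.2,0.75,-4.1]},{"delta_pos":[0,-0.95,-0.04],"dr":[0.2,0.75,-4.1]},{"delta_pos":[0,-0.95,-0.04],"dr":[0.2,0.75,-4.1]},{"delta_pos":[0,-0.95,-0.04],"dr":[0.2,0.75,-4.1]},{"delta_pos":[0,-0.95,-0.04],"dr":[0.2,0.75,-4.1]},{"delta_pos":[0,-0.95,-0.04],"dr":[0.2,0.75,-4.1]},{"delta_pos":[0,-0.95,-0.04],"dr":[0.2,0.75,-4.1]},{"delta_pos":[0,-0.95,-0.04],"dr":[0.2,0.75,-4.1]}]' -1 15 >/dev/null
python3 -m handwheel '[{"delta_pos":[0,-0.95,-0.04],"dr":[0.2,0.75,-4.1]},{"delta_pos":[0,-0.95,-0.04],"dr":[0.2,0.75,-4.1]},{"delta_pos":[0,-0.95,-0.04],"dr":[0.2,0.75,-4.1]},{"delta_pos":[0,-0.95,-0.04],"dr":[0.2,0.75,-4.1]},{"delta_pos":[0,-0.95,-0.04],"dr":[0.2,0.75,-4.1]},{"delta_pos":[0,-0.95,-0.04],"dr":[0.2,0.75,-4.1]},{"delta_pos":[0,-0.95,-0.04],"dr":[0.2,0.75,-4.1]},{"delta_pos":[0,0,0],"dr":[0,0,0]}]' -1 15
python3 - <<'E'
from h import *
np.set_printoptions(precision=4,suppress=True)
KE=cal('wrist'); im=save('wrist','w10.png'); np.savez('w10.npz',K=KE[0],E=KE[1]); r={}
for n in ('caliper','jaw_tip'):
    for m in mark_of('wrist',n)[:3]: print(n,np.round(m['location'],1),round(m['conf'],2),atz('',m['location'],0.0 if n=='caliper' else .003,KE))
for n in ('lock_grip','tongue_end'):
    mark_of
im=save('top','t10.png')
o,B=trayframe(*T); print(fit_lock(im,cal('top'),o,B)); save('scene','s10.png'); print([(m['location'],m['conf'],proj('scene',o+B@[.042,.162,.0555])) for m in mark_of('scene','lock_grip')[:2]])
E
```

```text
t: 17.1
eef_pos: [0.505, -0.2568, 0.1796]
ee_rot: [-3.139, -0.005, -0.828]
force: [0.3, 0.9, -0.3]
width: 0.087
gripper_force: 0.0
caliper [585.1  61.9] 0.59 [ 0.3908 -0.5204  0.    ]
jaw_tip [377.  105.3] 0.87 [ 0.5122 -0.3536  0.003 ]
(np.float64(26.0), np.float64(0.0800000000000001), np.float64(0.033), np.int64(108))
[([355.7, 171.0], 0.72, array([383.9589, 117.6805])), ([382.9, 118.9], 0.69, array([383.9589, 117.6805]))]
```

```bash
cat >> h.py <<'E'
def cal_fit(im,KE,p0,roi_rows=222,flo=lambda p:np.r_[p[0],p[1],0.],thr=30):
    from scipy.optimize import minimize
    lab=cv2.cvtColor(np.ascontiguousarray(im),cv2.COLOR_RGB2LAB).astype(float); bg=np.median(lab[:roi_rows].reshape(-1,3),0)
    m=(np.abs(lab-bg).sum(2)>thr); m[roi_rows:]=False
    bx=[(-62,138,-8,8,6),(-44,28,-17,17,18),(-62,-28,-8,46,6),(-62,-28,-20,8,6)]
    def ren(p):
        c=np.zeros(m.shape,np.uint8); u=np.array([np.cos(p[2]),np.sin(p[2]),0]); v=np.cross([0,0,1],u)
        for a,b,e,f,h in bx:
            P=np.array([proj('',np.r_[p[0],p[1],0]+u*x/1e3+v*y/1e3+np.array([0,0,z/1e3]),KE) for x in(a,b) for y in(e,f) for z in(0,h)])
            cv2.fillConvexPoly(c,cv2.convexHull(np.round(P*16).astype(np.int32)),255,cv2.LINE_AA,4)
        c[roi_rows:]=0; return c
    w=cv2.dilate(ren(p0),np.ones((41,41)))>0
    mb=cv2.GaussianBlur(m.astype(float),(0,0),1.5)
    f=lambda p:np.abs(cv2.GaussianBlur(ren(p)/255.,(0,0),1.5)-mb)[w].sum()
    best=None
    for da in (-.1,0,.1):
        q0=np.array(p0)+[0,0,da]
        r=minimize(f,q0,method='Nelder-Mead',options=dict(initial_simplex=[q0,q0+[.008,0,0],q0+[0,.008,0],q0+[0,0,.06]],xatol=1e-5,fatol=.01))
        if best is None or r.fun<best.fun: best=r
    return best.x,best.fun,f(p0),m,ren(best.x)
E
python3 - <<'E'
from h import *
im=cv2.imread('pics/w10.png')[:,:,::-1].copy(); d=np.load('w10.npz'); KE=(d['K'],d['E'])
x,f,f0,m,r=cal_fit(im,KE,[.52,-.295,np.arctan2(.78,-.62)])
print(x,np.degrees(x[2]),f,f0,(r>0).sum(),proj('',[x[0],x[1],.0],KE))
u=np.array([np.cos(x[2]),np.sin(x[2]),0]);v=np.cross([0,0,1],u); print('jaw',np.r_[x[:2],0]-.045*u+.046*v)
c=im[:,:,::-1].copy(); cs,_=cv2.findContours((r>127).astype(np.uint8),cv2.RETR_EXTERNAL,2); cv2.drawContours(c,cs,-1,(0,0,255),1); cv2.imwrite('pics/c10.png',c)
E
```

```text
[ 0.51909112 -0.28783287  2.26960793] 130.03895549409475 2572.415476729974 3116.7870243722928 5550 [327.09367799 149.06787397]
jaw [ 0.51282206 -0.35187738  0.        ]
```

View pics/c10.png

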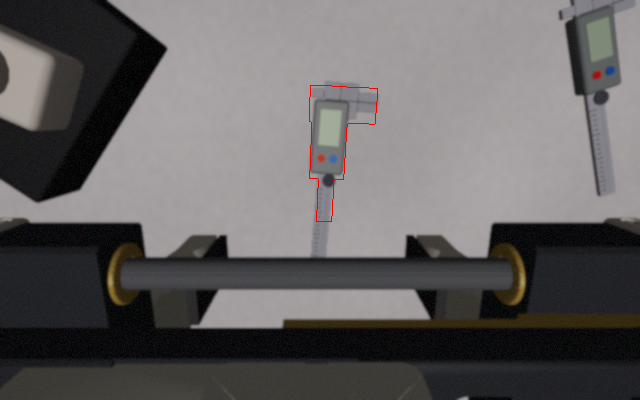

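The overlay shows the caliper display body at about (329,139), jaws to the right up to (377,105) and the beam down to (320,255). The fit is roughly 3 px off in angle, so I'll refine with a better mask.

```bash
python3 - <<'E'
from h import *
im=cv2.imread('pics/w10.png')[:,:,::-1].copy(); d=np.load('w10.npz'); KE=(d['K'],d['E'])
im=cv2.GaussianBlur(im,(0,0),0.8)
print(im[60,250],im[150,280],im[105,365],im[210,323],im[250,320],im[240,280])
for thr in (12,16,20,25):
    im2=im.copy()
    x,f,f0,m,r=cal_fit(im2,KE,[.519,-.290,2.25],222,thr=thr); print(thr,x.round(4),np.degrees(x[2]).round(2),round(f,1),m[80:222,290:390].sum(),(r>127).sum())
for z,px in ((.018,[329.5,139]),(.006,[320,250]),(.006,[325,205]),(.018,[326.5,176.5]),(.018,[332,100.5])): print(px,atz('',px,z,KE).round(4))
E
```

```text
[164 159 160] [163 158 159] [128 126 133] [134 132 140] [132 130 137] [164 160 161]
12 [ 0.5216 -0.2908  2.2341] 128.01 635.1 4866 5347
16 [ 0.5215 -0.2906  2.2419] 128.45 727.0 4679 5333
20 [ 0.5213 -0.2903  2.2443] 128.59 895.9 4483 5329
25 [ 0.5209 -0.2898  2.2528] 129.08 1298.0 4049 5308
[329.5, 139] [ 0.5255 -0.2975  0.018 ]
[320, 250] [ 0.45  -0.202  0.006]
[325, 205] [ 0.4809 -0.2433  0.006 ]
[326.5, 176.5] [ 0.5023 -0.2682  0.018 ]
[332, 100.5] [ 0.5485 -0.3256  0.018 ]
```

```bash
python3 - <<'E'
from h import *
a=np.radians(128.4); cx=np.array([np.cos(a),np.sin(a),0]); cy=np.cross([0,0,1],cx); y=cy; Rt=np.c_[np.cross(y,[0,0,-1]),y,[0,0,-1]]
plan([.521,-.291,.04],Rt)
E
```

```text
n 5 total [ 0.524 -1.238 -4.667] [ 0.12  0.4  -4.5 ] per row [ 0.105 -0.248 -0.933] [ 0.02  0.08 -0.9 ]
```

```bash
python3 -m handwheel '[{"delta_pos":[0.1,-0.24,-0.66],"dr":[0,0.1,-0.9]},{"delta_pos":[0.1,-0.25,-0.8],"dr":[0,0.1,-0.9]},{"delta_pos":[0.1,-0.25,-0.8],"dr":[0,0.1,-0.9]},{"delta_pos":[0.1,-0.25,-0.8],"dr":[0,0.1,-0.9]},{"delta_pos":[0.12,-0.25,-0.8],"dr":[0.1,0,-0.9]},{"delta_pos":[0,0,-0.8],"dr":[0,0,0]},{"delta_pos":[0,0,0],"dr":[0,0,0]},{"delta_pos":[0,0,0],"dr":[0,0,0]}]' -1 15
cat >> h.py <<'E'
def cplan(z):
    a=np.radians(128.4); cx=np.array([np.cos(a),np.sin(a),0]); y=np.cross([0,0,1],cx); plan([.521,-.291,z],np.c_[np.cross(y,[0,0,-1]),y,[0,0,-1]])
E
python3 - <<'E'
from h import *
cplan(-.015)
KE=cal('wrist'); im=cv2.GaussianBlur(save('wrist','w11.png'),(0,0),.8); np.savez('w11.npz',K=KE[0],E=KE[1])
print('origin px',proj('',[.521,-.291,.018],KE),'tcp',proj('',get_state()['eef_pos'],KE))
for thr in (12,16): x,f,f0,m,r=cal_fit(im,KE,[.5205,-.291,2.241],222,thr=thr); print(thr,x.round(4),np.degrees(x[2]).round(2),round(f,1))
E
```

```text
t: 18.2
eef_pos: [0.521, -0.2915, 0.0402]
ee_rot: [3.14, 0.001, -0.901]
force: [0.2, 0.1, -0.5]
width: 0.0875
gripper_force: 0.0
n 2 total [-0.     0.015 -1.84 ] [ 0.02 -0.08  0.01] per row [-0.     0.008 -0.92 ] [ 0.01 -0.04  0.  ]
origin px [315.81488528 225.9173083 ] tcp [315.61178574 237.49893909]
12 [ 0.5216 -0.2919  2.2479] 128.8 1256.9
16 [ 0.5219 -0.2913  2.2303] 127.79 1384.9
```

```bash
python3 -m handwheel '[{"delta_pos":[0,0,-0.6],"dr":[0,0,0]},{"delta_pos":[0,0,-0.6],"dr":[0,0,0]},{"delta_pos":[0,0,-0.3],"dr":[0,0,0]},{"delta_pos":[0,0,0],"dr":[0,0,0]}]' -1 15
python3 -m handwheel '[{"delta_pos":[0,0,-0.15],"dr":[0,0,0]},{"delta_pos":[0,0,-0.12],"dr":[0,0,0]},{"delta_pos":[0,0,0],"dr":[0,0,0]}]' -1 15
```

```text
t: 18.65
eef_pos: [0.5207, -0.2917, -0.0052]
ee_rot: [3.14, 0.001, -0.902]
force: [0.4, 0.1, 0.2]
width: 0.0873
gripper_force: 0.0
t: 18.95
eef_pos: [0.5209, -0.2919, -0.0132]
ee_rot: [3.141, 0.0, -0.902]
force: [0.0, -0.5, 0.0]
width: 0.0879
gripper_force: 0.0
```

```bash
python3 -m handwheel '[{"delta_pos":[0,0,-0.08],"dr":[0,0,0]},{"delta_pos":[0,0,0],"dr":[0,0,0]},{"delta_pos":[0,0,0],"dr":[0,0,0]},{"delta_pos":[0,0,0],"dr":[0,0,0]},{"delta_pos":[0,0,0],"dr":[0,0,0]},{"delta_pos":[0,0,0],"dr":[0,0,0]},{"delta_pos":[0,0,0],"dr":[0,0,0]},{"delta_pos":[0,0,0],"dr":[0,0,0]}]' 1 25
python3 -m handwheel '[{"delta_pos":[0,0,0],"dr":[0,0,0]},{"delta_pos":[0,0,0],"dr":[0,0,0]}]' 1 25
```

```text
t: 19.75
eef_pos: [0.521, -0.2919, -0.0157]
ee_rot: [3.141, 0.0, -0.902]
force: [0.6, -0.2, -0.2]
width: 0.0339
gripper_force: 25.0
t: 19.95
eef_pos: [0.521, -0.2919, -0.0157]
ee_rot: [3.141, 0.0, -0.902]
force: [0.5, -0.4, 0.0]
width: 0.0341
gripper_force: 25.0
```

Gripped at 34 mm. Lift and carry to above the cut-out.

```bash
python3 -m handwheel '[{"delta_pos":[0,0,0.3],"dr":[0,0,0]},{"delta_pos":[0,0,0.8],"dr":[0,0,0]},{"delta_pos":[0,0,0.8],"dr":[0,0,0]},{"delta_pos":[0,0,0.8],"dr":[0,0,0]},{"delta_pos":[0,0,0.8],"dr":[0,0,0]},{"delta_pos":[0,0,0.8],"dr":[0,0,0]},{"delta_pos":[0,0,0.8],"dr":[0,0,0]},{"delta_pos":[0,0,0],"dr":[0,0,0]}]' 1 25
python3 - <<'E'
from h import *
o,B=trayframe(*T); q([0,0,.075],toolR(B))
E
```

```text
t: 20.75
eef_pos: [0.5226, -0.2926, 0.1413]
ee_rot: [-3.139, -0.005, -0.902]
force: [-0.0, -0.2, -1.9]
width: 0.0335
gripper_force: 25.0
t 20.75 tray [-0.0979 -0.3314  0.1597] F [-1.  -0.2 -1.6] q [-0.18  0.28 -0.26  0.   -1.03  0.85] w 0.0335 gf 25.0
n 12 total [ 0.391 11.826 -0.813] [ 14.64 -26.18 -18.74] per row [ 0.033  0.985 -0.068] [ 1.22 -2.18 -1.56]
```

```bash
python3 -m handwheel '[{"delta_pos":[0.03,0.6,0.1],"dr":[1.05,-1.87,-1.34]},{"delta_pos":[0.03,0.85,0.1],"dr":[1.05,-1.87,-1.34]},{"delta_pos":[0.03,0.85,0.1],"dr":[1.05,-1.87,-1.34]},{"delta_pos":[0.03,0.85,0.1],"dr":[1.05,-1.87,-1.34]},{"delta_pos":[0.03,0.85,0],"dr":[1.05,-1.87,-1.34]},{"delta_pos":[0.03,0.85,0],"dr":[1.05,-1.87,-1.34]},{"delta_pos":[0.03,0.85,0],"dr":[1.05,-1.87,-1.34]},{"delta_pos":[0.03,0.85,0],"dr":[1.05,-1.87,-1.34]},{"delta_pos":[0.03,0.85,0],"dr":[1.05,-1.87,-1.34]},{"delta_pos":[0.03,0.85,0],"dr":[1.05,-1.87,-1.34]}]' 1 25 >/dev/null
python3 -m handwheel '[{"delta_pos":[0.03,0.85,0],"dr":[1.05,-1.87,-1.34]},{"delta_pos":[0.03,0.85,0],"dr":[1.05,-1.87,-1.34]},{"delta_pos":[0.03,0.85,0],"dr":[1.05,-1.87,-1.34]},{"delta_pos":[0,0.6,0],"dr":[1.05,-1.87,-1.34]},{"delta_pos":[0,0,0],"dr":[0,0,0]}]' 1 25 >/dev/null
python3 - <<'E'
from h import *
o,B=trayframe(*T); q([0,0,.06],toolR(B))
E
```

```text
t 22.25 tray [ 0.0068 -0.0129  0.1057] F [-2.6 -0.9 -2.7] q [ 0.5  -0.1  -0.94  0.33 -0.23 -0.46] w 0.0338 gf 25.0
n 2 total [ 0.395  0.592 -1.433] [-0.   -0.64 -0.21] per row [ 0.197  0.296 -0.716] [-0.   -0.32 -0.1 ]
```

```bash
python3 -m handwheel '[{"delta_pos":[0.2,0.3,-0.72],"dr":[0,-0.32,-0.1]},{"delta_pos":[0.2,0.29,-0.71],"dr":[0,-0.32,-0.1]},{"delta_pos":[0,0,0],"dr":[0,0,0]},{"delta_pos":[0,0,0],"dr":[0,0,0]}]' 1 25 >/dev/null
python3 - <<'E'
from h import *
np.set_printoptions(precision=4,suppress=True)
o,B=trayframe(*T); q([0,0,.02],toolR(B))
KE=cal('wrist'); im=save('wrist','w12.png'); st=get_state(); p=np.array(st['eef_pos']); Rc=R.from_euler('xyz',st['ee_rot']).as_matrix()
C=np.c_[np.cross(Rc[:,1],-Rc[:,2]),Rc[:,1],-Rc[:,2]]; org=p+.0157*-Rc[:,2]*1
pt=lambda v:proj('',org+C@(np.array(v)/1e3),KE)
print('C x vs tray y',C[:,0]@B[:,1],'pred jaw_tip',pt([-45,46,3]),'jaw end top edge',pt([-62,20,6]),pt([-62,-20,6]),'body end',pt([-44,0,18]))
for n in ('jaw_tip','caliper'): print(n,[(np.round(m['location'],1),round(m['conf'],2)) for m in mark_of('wrist',n)[:3]])
# column profile across jaw end
u=cv2.cvtColor(im,cv2.COLOR_RGB2LAB).astype(int)
e=pt([-62,20,6]).astype(int); print(e,[tuple(im[r,e[0]]) for r in range(e[1]-14,e[1]+14,2)])
cv2.imwrite('pics/c12.png',im[:,:,::-1])
E
```

```text
t 22.65 tray [ 0.0081 -0.0088  0.0671] F [-2.   0.4 -3.1] q [ 0.43 -0.01 -1.02  0.56 -0.06 -0.64] w 0.0336 gf 25.0
n 2 total [ 0.426  0.457 -1.495] [-0.45 -1.03 -0.38] per row [ 0.213  0.229 -0.748] [-0.22 -0.52 -0.19]
C x vs tray y 0.9998840873952936 pred jaw_tip [413.7097 162.1179] jaw end top edge [360.0018 125.1251] [270.4456 125.2588] body end [315.2409 169.358 ]
jaw_tip [(array([413.8, 162.1]), 0.87)]
caliper [(array([316.1, 246.4]), 0.94)]
[360 125] [(np.uint8(47), np.uint8(47), np.uint8(51)), (np.uint8(47), np.uint8(49), np.uint8(52)), (np.uint8(48), np.uint8(47), np.uint8(50)), (np.uint8(44), np.uint8(45), np.uint8(49)), (np.uint8(44), np.uint8(45), np.uint8(49)), (np.uint8(47), np.uint8(48), np.uint8(49)), (np.uint8(99), np.uint8(96), np.uint8(100)), (np.uint8(159), np.uint8(157), np.uint8(163)), (np.uint8(174), np.uint8(172), np.uint8(181)), (np.uint8(174), np.uint8(172), np.uint8(179)), (np.uint8(174), np.uint8(172), np.uint8(180)), (np.uint8(175), np.uint8(173), np.uint8(180)), (np.uint8(175), np.uint8(172), np.uint8(181)), (np.uint8(175), np.uint8(173), np.uint8(181))]
```

The caliper sits in the hand exactly as predicted (jaw tip seen at (413.8,162.1), predicted (413.7,162.1)). Joint 3 is at its limit again, so I'll identify the kinematics from the logged poses to see whether the place pose and the path to it are reachable.

```bash
cat > kin.py <<'E'
from h import *
from scipy.optimize import least_squares
import itertools
s=get_state()
D=[([1.542,.359,.012,0,-1.224,-.288],[.2101,.6409,.2061],[3.1399,-.0001,-.317]),
([.553,.008,-1.016,.945,-.112,-1.136],[.5559,.1688,.1344],[-2.653,.011,-1.232]),
([.621,.065,-.566,.118,-.718,-.372],[.5479,.12,.1577],[-2.904,-.01,-1.243]),
([.608,.152,-.561,.095,-.659,-.344],[.5599,.1288,.1155],[-2.932,-.002,-1.237]),
([-.18,.28,-.26,0,-1.03,.85],[.5226,-.2926,.1413],[-3.139,-.005,-.902]),
(list(s['q']),list(s['eef_pos']),list(s['ee_rot']))]
def rx(a):return R.from_euler('x',a).as_matrix()
def ry(a):return R.from_euler('y',a).as_matrix()
def rz(a):return R.from_euler('z',a).as_matrix()
def fk(q,P,S):
    lat,a0,h,a2,a3,d4,L,y6=P
    R1=rz(q[0]); u=R1@ry(q[1]); f=R1@ry(q[1]-q[2])   # f x-axis: forearm, pitched down
    w=R1@np.array([a0,lat,h])+u@[0,0,a2]+f@[d4,0,a3]
    Rw=f@rx(S[0]*q[3])@ry(-q[4])@rx(S[1]*q[5]); Rt=Rw@np.array([[0,0,1],[0,1,0],[-1,0,0]])@rz(y6)
    return w+Rt[:,2]*L,Rt
def res(P,S): 
    o=[]
    for q,p,r in D:
        a,b=fk(q,P,S); o+=list((a-p)*5)+list(R.from_matrix(b.T@R.from_euler('xyz',r).as_matrix()).as_rotvec())
    return np.array(o)
best=None
for S in itertools.product((1,-1),(1,-1)):
    for y in (0,1.57,3.14,-1.57):
        r=least_squares(res,[-.19,0,.4,.4,0,.4,.25,y],args=(S,))
        if best is None or r.cost<best[0].cost: best=(r,S)
P,S=best[0].x,best[1]
lo=np.array([-3.07,-1.43,-1.02,-3.03,-3.05,-3.03]); hi=np.array([3.07,2.12,1.25,1.67,0,3.03])
def ik(p,Rt,q0=None,lim=True):
    out=None
    for k in range(12 if q0 is None else 1):
        x0=np.random.default_rng(k).uniform(lo/2,hi/2) if q0 is None else q0
        f=lambda q:np.r_[(fk(q,P,S)[0]-p)*5,R.from_matrix(fk(q,P,S)[1].T@Rt).as_rotvec()]
        r=least_squares(f,np.clip(x0,lo+.001,hi-.001),bounds=(lo,hi) if lim else (-np.inf,np.inf))
        if out is None or r.cost<out.cost-1e-9: out=r
    return out.x,out.cost
E
python3 - <<'E'
from kin import *
np.set_printoptions(precision=3,suppress=True)
print(best[0].cost,S,P); print(np.abs(best[0].fun.reshape(-1,6)).max(1))
o,B=trayframe(*T); Rt=toolR(B)
for z in (.067,.04,.02,0,-.0157):
    for lean in (0,):
        print(z,*[np.round(v,4) for v in ik(o+B@[0,0,z],Rt)], ik(o+B@[0,0,z],Rt,s['q'],False)[0])
E
```

```text
0.11143538224227945 (-1, -1) [-0.174  0.166  0.032  0.599  0.063  0.243  0.386 -1.57 ]
[0.112 0.345 0.096 0.146 0.093 0.07 ]
0.067 [ 0.487 -0.026 -1.02   0.487 -0.128 -0.621] 0.0024 [ 0.513 -0.04  -1.131  1.958 -0.097 -2.115]
0.04 [ 0.466  0.048 -1.02   0.498 -0.083 -0.617] 0.0063 [ 0.505  0.035 -1.209 -0.425  0.209  0.268]
0.02 [ 0.453  0.102 -1.02   0.573 -0.05  -0.681] 0.0098 [ 0.5    0.097 -1.267 -0.266  0.321  0.109]
0 [ 0.442  0.155 -1.02   1.046 -0.018 -1.145] 0.0137 [ 0.495  0.164 -1.325 -0.189  0.443  0.031]
-0.0157 [ 0.45   0.19  -1.02   1.67  -0.028 -1.778] 0.017 [ 0.492  0.22  -1.372 -0.153  0.544 -0.006]
```

```bash
python3 - <<'E'
s=open('kin.py').read()
s=s.replace("lat,a0,h,a2,a3,d4,L,y6=P","lat,a0,h,a2,a3,d4,L,y6,l2,e5=P")
s=s.replace("    Rw=f@rx","    F=f@rx(S[0]*q[3]); w=w+F@[0,l2,e5]\n    Rw=f@rx")
s=s.replace("[-.19,0,.4,.4,0,.4,.25,y]","[-.0,0,.4,.4,0,.4,.25,y,-.19,0]")
s=s.replace("([-.18,.28","([-.1766,.28") if 0 else s
open('kin.py','w').write(s)
E
python3 - <<'E'
from kin import *
np.set_printoptions(precision=3,suppress=True)
print(best[0].cost,S,P); print(np.abs(best[0].fun.reshape(-1,6)).max(1))
o,B=trayframe(*T); Rt=toolR(B)
for z in (.067,.04,.02,0,-.0157):
    print(z,*[np.round(v,5) for v in ik(o+B@[0,0,z],Rt)], ik(o+B@[0,0,z],Rt,s['q'],False)[0])
E
```

```text
8.049701288948005e-05 (-1, -1) [-0.002  0.01   0.181  0.595  0.003  0.454  0.382 -1.57  -0.191  0.   ]
[0.007 0.002 0.001 0.002 0.008 0.003]
0.067 [ 0.456 -0.014 -1.02   0.517 -0.071 -0.623] 0.00053 [ 0.371 -0.017 -1.084  0.784  0.001 -0.816]
0.04 [ 0.444  0.059 -0.996  0.454 -0.021 -0.55 ] 0.00142 [ 0.444  0.059 -0.996  0.454 -0.021 -0.55 ]
0.02 [ 0.463  0.115 -0.931  0.247 -0.022 -0.36 ] 0.002 [ 0.463  0.115 -0.931  0.247 -0.022 -0.36 ]
0 [ 0.467  0.17  -0.877  0.086 -0.011 -0.202] 0.00226 [ 0.467  0.17  -0.877  0.086 -0.011 -0.202]
-0.0157 [ 0.466  0.212 -0.839 -0.021 -0.    -0.094] 0.00226 [ 0.466  0.212 -0.841 -0.015  0.003 -0.099]
```

```bash
cat > sol.py <<'E'
from kin import *
np.set_printoptions(precision=3,suppress=True)
def allik(p,Rt,n=150,a=lo,b=hi):
    sols=[];g=np.random.default_rng(1)
    f=lambda q:np.r_[(fk(q,P,S)[0]-p)*5,R.from_matrix(fk(q,P,S)[1].T@Rt).as_rotvec()]
    for k in range(n):
        r=least_squares(f,g.uniform(a,b),bounds=(a-1e-3,b+1e-3),max_nfev=60)
        if not any(np.abs(r.x-t[1]).max()<.1 for t in sols): sols.append((r.cost,r.x))
    return sorted(sols,key=lambda t:t[0])
E
python3 - <<'E'
from sol import *
o,B=trayframe(*T); 
for tilt in (30,28,26): 
    Rt=toolTilt(B,tilt); 
    for c,x in allik(o+B@[0,0,-.0157],Rt,80)[:3]: print('lim',tilt,round(c,6),x)
w=np.array([3.1]*6)
for c,x in allik(o+B@[0,0,-.0157],toolR(B),60,-w,w)[:8]: print('free',round(c,6),x)
Rf=toolR(B,True)
for c,x in allik(o+B@[0,0,-.0157],Rf,60)[:3]: print('flip',round(c,6),x)
E
```

```text
lim 30 0.002258 [ 0.466  0.212 -0.839 -0.019  0.001 -0.096]
lim 30 0.034406 [-0.18   0.224 -0.811 -3.031  0.001 -2.806]
lim 30 0.038841 [-0.148  0.233 -0.731 -2.634 -0.028  3.031]
lim 28 0.001843 [ 0.465  0.21  -0.866  0.139 -0.02  -0.255]
lim 28 0.033317 [-0.182  0.228 -0.811 -3.031  0.001 -2.8  ]
lim 28 0.040936 [-0.14   0.234 -0.721 -2.642  0.001  3.031]
lim 26 0.001173 [ 0.461  0.208 -0.891  0.286 -0.038 -0.401]
lim 26 0.033292 [-0.183  0.231 -0.811 -3.031  0.001 -2.794]
lim 26 0.044027 [-0.14   0.238 -0.721 -2.643  0.001  3.031]
free 0.0 [ 0.473  1.968 -2.102 -0.517  3.    -0.634]
free 0.0 [ 2.915 -2.054 -1.112  1.009 -2.822 -1.659]
free 0.0 [-2.7   -2.002 -1.033  2.545  3.045 -0.688]
free 0.0 [-2.64  -1.971 -0.678 -2.8   -2.888  0.185]
free 0.0 [-0.254  2.024 -2.019 -2.221 -2.786 -1.73 ]
free 0.0 [ 0.504  1.954 -2.454  0.383 -2.912  0.226]
free 0.0 [ 2.811 -2.016 -0.513 -0.744  2.669  3.051]
free 0.00203 [-2.682 -0.237 -2.332 -3.087 -0.008 -0.164]
flip 0.002261 [ 0.466  0.211 -0.843 -0.005  0.001  3.031]
flip 0.002637 [ 0.451  0.214 -0.771 -0.208 -0.049 -3.031]
flip 0.034406 [-0.18   0.224 -0.811 -3.031  0.001  0.336]
```

The model fits to millimetres. Square to the tray, the pose falls in a wrist-singular hole about 3.8° off. I'll check whether a grasp leaned about the closing axis makes the whole path reachable.

```bash
cat >> sol.py <<'E'
def leanR(B,deg): # tool rotated about tray x; + leans tool z towards tray +y
    return R.from_rotvec(B[:,0]*np.radians(deg)).as_matrix()@toolR(B)
E
python3 - <<'E'
from sol import *
o,B=trayframe(*T)
print('check lean sign', B.T@leanR(B,10)[:,2])
for d in (-24,-16,-10,-5,5,10,16,24):
    for z in (.05,.02,-.0157):
        # caliper origin stays put: TCP = origin + .0157 along tool z
        Rt=leanR(B,d); p=o+B@[0,0,z+.0157]+Rt[:,2]*.0157
        g=[ik(p,Rt,np.array(q0)) for q0 in ([.47,.2,-.85,.1,-.1,-.2],[.47,.2,-.85,-1.2,-.2,1],[.47,.2,-.85,1.2,-.2,-1.3],[.2,.2,-.9,-2.5,-.3,2.5])]
        x,c=min(g,key=lambda t:t[1]); print(d,z,round(c,6),x)
E
```

```text
check lean sign [ 0.     0.174 -0.985]
-24 0.05 0.011835 [-0.197  0.048 -0.792 -2.597 -0.     3.03 ]
-24 0.02 0.009715 [-0.185  0.12  -0.76  -2.602 -0.     3.03 ]
-24 -0.0157 0.009706 [-0.17   0.206 -0.72  -2.607 -0.     3.03 ]
-16 0.05 0.010461 [-0.185  0.06  -0.791 -2.612 -0.     3.03 ]
-16 0.02 0.005073 [-0.173  0.131 -0.76  -2.615 -0.     3.03 ]
-16 -0.0157 0.001508 [-0.16   0.215 -0.72  -2.618 -0.     3.03 ]
-10 0.05 0.011456 [ 0.456  0.035 -1.02   0.856 -0.207 -0.978]
-10 0.02 0.013201 [-0.165  0.139 -0.76  -2.625 -0.     3.03 ]
-10 -0.0157 0.007105 [-0.152  0.222 -0.72  -2.626 -0.     3.03 ]
-5 0.05 0.005649 [ 0.436  0.029 -1.02   0.684 -0.103 -0.778]
-5 0.02 0.009073 [ 0.398  0.102 -1.011  0.709 -0.037 -0.771]
-5 -0.0157 0.011429 [ 0.458  0.211 -0.851  0.057 -0.008 -0.167]
5 0.05 0.0 [ 0.463  0.047 -0.798 -0.112 -0.197 -0.002]
5 0.02 0.0 [ 0.451  0.123 -0.77  -0.186 -0.151  0.082]
5 -0.0157 0.0 [ 0.428  0.212 -0.71  -0.318 -0.127  0.234]
10 0.05 0.0 [ 0.308  0.079 -0.606 -0.486 -0.409  0.474]
10 0.02 0.0 [ 0.292  0.149 -0.581 -0.555 -0.377  0.56 ]
10 -0.0157 0.0 [ 0.27   0.231 -0.543 -0.641 -0.349  0.668]
16 0.05 0.0 [ 0.152  0.126 -0.489 -0.688 -0.599  0.764]
16 0.02 0.0 [ 0.143  0.191 -0.473 -0.738 -0.567  0.831]
16 -0.0157 0.0 [ 0.132  0.268 -0.447 -0.8   -0.536  0.913]
24 0.05 0.0 [-0.     0.2   -0.389 -0.826 -0.812  0.984]
24 0.02 0.0 [-0.001  0.261 -0.377 -0.862 -0.78   1.034]
24 -0.0157 0.0 [-0.002  0.333 -0.358 -0.904 -0.747  1.094]
```

A 10° lean is comfortably reachable. I'll set the caliper down on clear bench, regrip it leaned, and come back.

```bash
python3 - <<'E'
from h import *
o,B=trayframe(*T); q(); plan([.48,-.17,.05],toolTilt(B,0))
E
```

```text
t 22.8 tray [ 0.0097 -0.0081  0.0679] F [-1.   0.1 -2.1] q [ 0.43 -0.01 -1.02  0.56 -0.06 -0.64] w 0.0337 gf 25.0
n 8 total [-2.275 -7.614 -2.188] [-10.44  27.44  -0.24] per row [-0.284 -0.952 -0.274] [-1.3   3.43 -0.03]
```

```bash
python3 -m handwheel '[{"delta_pos":[-0.25,-0.5,0.4],"dr":[-0.6,1.6,0]},{"delta_pos":[-0.25,-0.9,0.1],"dr":[-1.2,3.2,0]},{"delta_pos":[-0.25,-0.9,0],"dr":[-1.2,3.2,0]},{"delta_pos":[-0.25,-0.9,0],"dr":[-1.2,3.2,0]},{"delta_pos":[-0.25,-0.9,0],"dr":[-1.2,3.2,0]},{"delta_pos":[-0.25,-0.9,-0.4],"dr":[-1.2,3.2,0]},{"delta_pos":[-0.25,-0.9,-0.7],"dr":[-1.2,3.2,0]},{"delta_pos":[-0.25,-0.9,-0.8],"dr":[-1.2,3.2,0]},{"delta_pos":[-0.25,-0.7,-0.8],"dr":[-1,3.2,0]},{"delta_pos":[0,0,0],"dr":[0,0,0]}]' 1 25 >/dev/null
python3 - <<'E'
from h import *
o,B=trayframe(*T); q(); plan([.48,-.17,-.009],toolTilt(B,0))
E
```

```text
t 23.8 tray [-0.1375 -0.202   0.0704] F [-1.8  0.4 -2.5] q [ 0.05  0.26 -0.57  0.01 -0.72  0.27] w 0.0336 gf 25.0
n 2 total [-0.334 -0.102 -1.775] [0.11 1.76 0.04] per row [-0.167 -0.051 -0.887] [0.06 0.88 0.02]
```

```bash
python3 -m handwheel '[{"delta_pos":[-0.15,-0.05,-0.7],"dr":[0.06,0.9,0]},{"delta_pos":[-0.15,-0.05,-0.7],"dr":[0.06,0.9,0]},{"delta_pos":[0,0,-0.37],"dr":[0,0,0]},{"delta_pos":[0,0,0],"dr":[0,0,0]},{"delta_pos":[0,0,-0.1],"dr":[0,0,0]},{"delta_pos":[0,0,-0.09],"dr":[0,0,0]},{"delta_pos":[0,0,0],"dr":[0,0,0]}]' 1 25
python3 - <<'E'
from h import *
o,B=trayframe(*T); plan([.48,-.17,-.0157],toolTilt(B,0))
E
```

```text
t: 24.5
eef_pos: [0.4836, -0.1687, -0.0111]
ee_rot: [-3.135, -0.002, -1.236]
force: [-1.0, -0.6, -2.0]
width: 0.0341
gripper_force: 25.0
n 1 total [-0.12  -0.043 -0.153] [ 0.    0.41 -0.08] per row [-0.12  -0.043 -0.153] [ 0.    0.41 -0.08]
```

```bash
python3 -m handwheel '[{"delta_pos":[0,0,-0.1],"dr":[0,0.4,0]},{"delta_pos":[0,0,-0.05],"dr":[0,0,0]},{"delta_pos":[0,0,0],"dr":[0,0,0]}]' 1 25
python3 -m handwheel '[{"delta_pos":[0,0,0],"dr":[0,0,0]},{"delta_pos":[0,0,0],"dr":[0,0,0]},{"delta_pos":[0,0,0.03],"dr":[0,0,0]},{"delta_pos":[-0.02,0.04,0.02],"dr":[4.72,1.63,0]},{"delta_pos":[-0.01,0.04,0.01],"dr":[4.72,1.63,0]},{"delta_pos":[0,0,0],"dr":[0,0,0]}]' 0 25
python3 -m handwheel '[{"delta_pos":[0,0,0],"dr":[0,0,0]},{"delta_pos":[0,0,0],"dr":[0,0,0]},{"delta_pos":[0,0,0],"dr":[0,0,0]},{"delta_pos":[0,0,0],"dr":[0,0,0]}]' 1 30
```

```text
t: 24.8
eef_pos: [0.4836, -0.1689, -0.0157]
ee_rot: [3.141, -0.0, -1.236]
force: [-0.5, 0.8, 2.2]
width: 0.0341
gripper_force: 25.0
t: 25.4
eef_pos: [0.4841, -0.1678, -0.0143]
ee_rot: [-3.14, 0.176, -1.238]
force: [-0.6, -0.2, 0.4]
width: 0.0438
gripper_force: 0.0
t: 25.8
eef_pos: [0.4816, -0.1659, -0.0144]
ee_rot: [3.14, 0.174, -1.236]
force: [-0.4, 0.4, -3.4]
width: 0.0338
gripper_force: 30.0
```

```bash
cat >> sol.py <<'E'
o,B=trayframe(*T)
def grasp(): # tool relative to caliper: yaw taken from tool y, lean from regrip
    Rg=R.from_euler('xyz',[3.14,.174,-1.236]).as_matrix(); cy=Rg[:,1]*[1,1,0]; cy/=np.linalg.norm(cy); cx=np.cross(cy,[0,0,1]); C=np.c_[cx,cy,[0,0,1]]; return C.T@Rg
Rrel=grasp(); trel=np.array([.0035,0,-.0144]); BC=np.c_[B[:,1],-B[:,0],B[:,2]]
def target(v): return o+B@v+BC@trel, BC@Rrel      # v: caliper origin in tray axes
def calpose(st=None):
    st=st or get_state(); Rc=R.from_euler('xyz',st['ee_rot']).as_matrix(); C=Rc@Rrel.T; return np.array(st['eef_pos'])-C@trel,C
def hand_check(f):
    KE=cal('wrist'); og,C=calpose(); save('wrist',f); print('pred jaw',proj('',og+C@[-.045,.046,.003],KE),[(np.round(m['location'],1),round(m['conf'],2)) for m in mark_of('wrist','jaw_tip')[:2]])
    print('caliper in tray',(B.T@(og-o)).round(4),'dir',(B.T@C[:,0]).round(3))
E
python3 -m handwheel '[{"delta_pos":[0,0,0.3],"dr":[0,0,0]},{"delta_pos":[0,0,0.7],"dr":[0,0,0]},{"delta_pos":[0,0,0.9],"dr":[0,0,0]},{"delta_pos":[0,0,0.9],"dr":[0,0,0]},{"delta_pos":[0,0,0.9],"dr":[0,0,0]},{"delta_pos":[0,0,0.8],"dr":[0,0,0]},{"delta_pos":[0,0,0],"dr":[0,0,0]}]' 1 30
python3 - <<'E'
from sol import *
hand_check('w13.png')
for z in (.05,): plan(*target([0,0,z])); print(ik(*target([0,0,z]),np.array([.3,.08,-.6,-.48,-.4,.47])))
E
```

```text
t: 26.5
eef_pos: [0.4843, -0.1669, 0.1248]
ee_rot: [-3.136, 0.171, -1.234]
force: [0.5, 0.0, -1.9]
width: 0.0335
gripper_force: 30.0
pred jaw [418.534 163.775] [(array([416.4, 165.8]), 0.86)]
caliper in tray [-0.095 -0.203  0.155] dir [-0.004  1.    -0.002]
n 8 total [ 2.318  7.936 -1.285] [  9.79 -28.21  -0.08] per row [ 0.29   0.992 -0.161] [ 1.22 -3.53 -0.01]
(array([ 0.293,  0.112, -0.599, -0.527, -0.394,  0.528]), np.float64(1.1554964038770862e-26))
```

```bash
python3 - <<'E'
from sol import *
# fit caliper-in-hand (x shift, height, pitch about tool y) to the silhouette in w13 (rows<225)
im=cv2.GaussianBlur(cv2.imread('pics/w13.png')[:,:,::-1],(0,0),.8); KE=cal('wrist'); og,C=calpose()
lab=cv2.cvtColor(im,cv2.COLOR_RGB2LAB).astype(float); bg=np.median(lab[60:200,220:300].reshape(-1,3),0); m=np.abs(lab-bg).sum(2)>22; RR=212
bx=[(-44,28,-17,17,18),(-62,-28,-8,46,6),(-62,-28,-20,8,6)]
def ren(p):
    c=np.zeros(m.shape,np.uint8); M=R.from_rotvec(C[:,1]*p[2]).as_matrix()@C; O=og+C@[p[0],p[3],p[1]]
    for a,b,e,f,h in bx:
        Pp=np.array([proj('',O+M@(np.array([x,y,z])/1e3),KE) for x in(a,b) for y in(e,f) for z in(0,h)]); cv2.fillConvexPoly(c,cv2.convexHull(np.round(Pp*16).astype(np.int32)),255,cv2.LINE_AA,4)
    return c
w=cv2.dilate(ren([0,0,0,0]),np.ones((31,31)))>0; w[RR:]=False
mb=cv2.GaussianBlur(m.astype(float),(0,0),1.2)
f=lambda p:np.abs(cv2.GaussianBlur(ren(p)/255.,(0,0),1.2)-mb)[w].sum()
from scipy.optimize import minimize
for free in ([0,1,2,3],[0,2],[0,1],[2]):
    g=lambda z:f(np.array([z[free.index(i)] if i in free else 0 for i in range(4)])*[.01,.01,.1,.01])
    r=minimize(g,np.zeros(len(free)),method='Nelder-Mead',options=dict(initial_simplex=np.vstack([np.zeros(len(free)),.4*np.eye(len(free))]),xatol=1e-3))
    print(free,r.x*np.array([.01,.01,.1,.01])[free],round(r.fun,1),'from',round(f([0]*4),1))
E
```

```text
[0, 1, 2, 3] [ 0.003 -0.012  0.052  0.001] 2116.2 from 2800.3
[0, 2] [ 0.003 -0.354] 2136.1 from 2800.3
[0, 1] [ 0.004 -0.013] 2162.4 from 2800.3
[2] [-0.06] 2744.7 from 2800.3
```

```bash
sed -i 's/trel=np.array(\[.0035/trel=np.array([.0025/' sol.py
python3 -m handwheel '[{"delta_pos":[0.2,0.6,0.2],"dr":[0.8,-2.4,0]},{"delta_pos":[0.25,0.85,0.1],"dr":[1,-2.9,0]},{"delta_pos":[0.25,0.85,0],"dr":[1,-2.9,0]},{"delta_pos":[0.25,0.85,0],"dr":[1,-2.9,0]},{"delta_pos":[0.25,0.85,0],"dr":[1,-2.9,0]},{"delta_pos":[0.25,0.85,0],"dr":[1,-2.9,0]},{"delta_pos":[0.25,0.85,0],"dr":[1,-2.9,0]},{"delta_pos":[0.25,0.85,-0.3],"dr":[1,-2.9,0]},{"delta_pos":[0.25,0.85,-0.5],"dr":[1,-2.9,0]},{"delta_pos":[0.1,0.5,-0.6],"dr":[1,-2.6,0]}]' 1 30
python3 -m handwheel '[{"delta_pos":[0,0,0],"dr":[0,0,0]}]' 1 30 >/dev/null
python3 - <<'E'
from sol import *
hand_check('w14.png'); plan(*target([0,0,.03])); print(get_state()['q'])
E
```

```text
t: 27.6
eef_pos: [0.5505, 0.0723, 0.0874]
ee_rot: [-2.612, 0.151, -1.148]
force: [0.3, 0.9, -3.0]
width: 0.0334
gripper_force: 30.0
pred jaw [418.789 166.022] [(array([420.3, 165.9]), 0.68)]
caliper in tray [-0.003  0.002  0.053] dir [0.    1.    0.003]
n 1 total [ 0.373  0.118 -0.718] [ 0.03 -0.22 -0.11] per row [ 0.373  0.118 -0.718] [ 0.03 -0.22 -0.11]
[ 0.289  0.104 -0.594 -0.513 -0.411  0.517]
```

```bash
python3 -m handwheel '[{"delta_pos":[0.18,0.06,-0.36],"dr":[0,-0.1,-0.1]},{"delta_pos":[0.19,0.06,-0.36],"dr":[0,-0.1,0]},{"delta_pos":[0,0,0],"dr":[0,0,0]},{"delta_pos":[0,0,0],"dr":[0,0,0]}]' 1 30 >/dev/null
python3 - <<'E'
from sol import *
hand_check('w15.png'); plan(*target([0,0,.013]))
# independent check: yellow jaw cut-out around the jaws
KE=cal('wrist'); print('cutout corner px floor',[proj('',o+B@v,KE).round(1) for v in ([-.05,-.066,.01],[.024,-.066,.01])])
im=cv2.imread('pics/w15.png'); h=cv2.cvtColor(im,cv2.COLOR_BGR2HSV); m=cv2.inRange(h,(22,150,60),(34,255,255)); 
ys,xs=np.where(m[:222]>0); print('yellow bbox',xs.min(),xs.max(),ys.min(),ys.max())
E
```

```text
pred jaw [418.749 166.03 ] [(array([420.1, 165.1]), 0.6)]
caliper in tray [ 0.001 -0.001  0.03 ] dir [ 0.001  1.    -0.001]
n 1 total [ 0.233  0.106 -0.538] [-0.    0.15  0.06] per row [ 0.233  0.106 -0.538] [-0.    0.15  0.06]
cutout corner px floor [array([421.5, 111. ]), array([270.3, 111.2])]
yellow bbox 184 450 66 221
```

```bash
python3 -m handwheel '[{"delta_pos":[0.12,0.05,-0.27],"dr":[0,0.1,0]},{"delta_pos":[0.11,0.05,-0.27],"dr":[0,0,0]},{"delta_pos":[0,0,0],"dr":[0,0,0]},{"delta_pos":[0,0,0],"dr":[0,0,0]}]' 1 30 >/dev/null
python3 - <<'E'
from sol import *
hand_check('w16.png'); plan(*target([0,0,.003])); q()
E
```

```text
pred jaw [418.691 166.047] [(array([418.3, 166.7]), 0.85)]
caliper in tray [-0.001  0.     0.012] dir [ 0.001  1.    -0.   ]
n 1 total [ 0.17   0.053 -0.254] [ 0.01 -0.01  0.04] per row [ 0.17   0.053 -0.254] [ 0.01 -0.01  0.04]
t 28.8 tray [-0.001  0.003 -0.002] F [-1.3  0.6 -2.3] q [ 0.27  0.2  -0.56 -0.62 -0.36  0.64] w 0.0337 gf 30.0
```

```bash
Q(){ python3 -c "
from sol import *
og,C=calpose(); print('cal',(B.T@(og-o)).round(4)); q()"; }
python3 -m handwheel '[{"delta_pos":[0.08,0.03,-0.12],"dr":[0,0,0]},{"delta_pos":[0.08,0.02,-0.12],"dr":[0,0,0]},{"delta_pos":[0,0,0],"dr":[0,0,0]}]' 1 30 >/dev/null; Q
python3 -m handwheel '[{"delta_pos":[0.04,0.01,-0.06],"dr":[0,0,0]},{"delta_pos":[0,0,0],"dr":[0,0,0]}]' 1 30 >/dev/null; Q
```

```text
cal [-0.     0.     0.003]
t 29.1 tray [-0.     0.003 -0.011] F [-2.1  0.2 -1.8] q [ 0.26  0.22 -0.55 -0.64 -0.36  0.67] w 0.0339 gf 30.0
cal [ 0.    -0.     0.001]
t 29.3 tray [ 0.     0.002 -0.013] F [-1.8 -0.3 -3.1] q [ 0.26  0.22 -0.55 -0.64 -0.36  0.68] w 0.0338 gf 30.0
```

```bash
Q(){ python3 -c "
from sol import *
og,C=calpose(); print('cal',(B.T@(og-o)).round(4)*1e3); q()"; }
python3 -m handwheel '[{"delta_pos":[0.015,0.005,-0.03],"dr":[0,0,0]},{"delta_pos":[0,0,0],"dr":[0,0,0]}]' 1 30 >/dev/null; Q
python3 -m handwheel '[{"delta_pos":[0.015,0.005,-0.03],"dr":[0,0,0]},{"delta_pos":[0,0,0],"dr":[0,0,0]}]' 1 30 >/dev/null; Q
```

```text
cal [ 0.2 -0.   0.4]
t 29.5 tray [ 0.     0.003 -0.014] F [ 0.4  0.6 -1.5] q [ 0.26  0.23 -0.55 -0.64 -0.36  0.68] w 0.0336 gf 30.0
cal [ 0.2 -0.  -0.1]
t 29.7 tray [ 0.     0.003 -0.015] F [-1.2  0.   6.4] q [ 0.26  0.23 -0.54 -0.65 -0.36  0.68] w 0.0338 gf 30.0
```

Contact with the floor at exactly z = 0 (+6 N). Release and withdraw square to the tray.

```bash
python3 -m handwheel '[{"delta_pos":[0,0,0],"dr":[0,0,0]},{"delta_pos":[0,0,0],"dr":[0,0,0]},{"delta_pos":[0,0,0],"dr":[0,0,0]},{"delta_pos":[0,0,0],"dr":[0,0,0]},{"delta_pos":[-0.1,-0.03,0.18],"dr":[0,0,0]},{"delta_pos":[-0.25,-0.08,0.45],"dr":[0,0,0]},{"delta_pos":[-0.35,-0.1,0.6],"dr":[0,0,0]},{"delta_pos":[-0.35,-0.1,0.6],"dr":[0,0,0]},{"delta_pos":[-0.35,-0.1,0.6],"dr":[0,0,0]},{"delta_pos":[0,0,0],"dr":[0,0,0]}]' 0 15 
python3 - <<'E'
from sol import *
KE=cal('wrist'); im=save('wrist','w17.png')
print('home jaw px',proj('',o+B@[-.046,-.045,.003],KE),'home origin',proj('',o,KE))
for n in ('jaw_tip','caliper'): 
  for m in mark_of('wrist',n)[:2]:
    rp,rd=ray('',m['location'],KE); rp=B.T@(rp-o); rd=B.T@rd; h=.003 if n=='jaw_tip' else 0; print(n,np.round(m['location'],1),round(m['conf'],2),'tray',(rp+rd*(h-rp[2])/rd[2]).round(4))
q(); Rt=toolY(B,12); plan(o+B@[.042,.162,.10],Rt)
for z in (.1,.022): print(ik(o+B@[.042,.162,z],Rt,np.array([.8,.1,-.55,.15,-.7,1.0])))
E
```

```text
t: 30.7
eef_pos: [0.5341, 0.0669, 0.1149]
ee_rot: [-2.609, 0.15, -1.15]
force: [0.4, -0.3, 0.1]
width: 0.0439
gripper_force: 0.0
home jaw px [384.58  122.825] home origin [316.897 183.061]
jaw_tip [382.9 122.8] 0.6 tray [-0.045 -0.045  0.003]
caliper [317.1 182.6] 0.61 tray [-0. -0.  0.]
t 30.85 tray [-0.001  0.005  0.07 ] F [-0.1 -0.5 -1.1] q [ 0.31  0.03 -0.62 -0.45 -0.44  0.43] w 0.044 gf 0.0
n 11 total [-1.01   5.198  1.584] [-39.31  -6.96  81.01] per row [-0.092  0.473  0.144] [-3.57 -0.63  7.36]
(array([ 0.848,  0.062, -0.57 ,  0.149, -0.761,  0.957]), np.float64(8.297065149863649e-27))
(array([ 0.806,  0.204, -0.589,  0.169, -0.598,  0.968]), np.float64(1.4641614972559423e-27))
```

The caliper is home (jaw tip and origin both within a millimetre). Now back to the lock grip.

```bash
python3 -m handwheel '[{"delta_pos":[-0.1,0.3,0.5],"dr":[-3.57,-0.63,7.36]},{"delta_pos":[-0.1,0.5,0.5],"dr":[-3.57,-0.63,7.36]},{"delta_pos":[-0.1,0.5,0.4],"dr":[-3.57,-0.63,7.36]},{"delta_pos":[-0.1,0.5,0.2],"dr":[-3.57,-0.63,7.36]},{"delta_pos":[-0.1,0.5,0],"dr":[-3.57,-0.63,7.36]},{"delta_pos":[-0.1,0.5,0],"dr":[-3.57,-0.63,7.36]},{"delta_pos":[-0.1,0.5,0],"dr":[-3.57,-0.63,7.36]},{"delta_pos":[-0.1,0.5,0],"dr":[-3.57,-0.63,7.36]},{"delta_pos":[-0.1,0.5,0],"dr":[-3.57,-0.63,7.36]},{"delta_pos":[-0.1,0.5,0],"dr":[-3.57,-0.63,7.36]}]' -0.2 15 >/dev/null
python3 -m handwheel '[{"delta_pos":[0,0.4,0],"dr":[-3.57,-0.63,7.36]},{"delta_pos":[0,0,0],"dr":[0,0,0]}]' -0.2 15 >/dev/null
python3 - <<'E'
from sol import *
Rt=toolY(B,12); q([.042,.1615,.075],Rt)
im=save('wrist','w18.png'); print(fit_lock(im,cal('wrist'),o,B),[(np.round(m['location']),round(m['conf'],2),proj('wrist',o+B@[.042,.162,.0555]).round(1)) for m in mark_of('wrist','lock_grip')[:2]])
E
```

```text
t 32.05 tray [0.042 0.164 0.099] F [-0.2 -1.1 -0.3] q [ 0.85  0.07 -0.57  0.15 -0.76  0.96] w 0.0526 gf 0.0
n 1 total [ 0.386  0.061 -0.69 ] [ 0.2  -0.07 -0.27] per row [ 0.386  0.061 -0.69 ] [ 0.2  -0.07 -0.27]
(np.float64(-1195.0), np.float64(0.0830000000000001), np.float64(0.03900000000000001), np.int64(1973)) [(array([318., 200.]), 0.6, array([316.8, 196.5]))]
```

```bash
python3 -m handwheel '[{"delta_pos":[0.3,0.04,-0.5],"dr":[0,0,0]},{"delta_pos":[0.3,0.1,-0.5],"dr":[0,0,0]},{"delta_pos":[0.27,0.1,-0.5],"dr":[0,0,0]},{"delta_pos":[0.2,0.05,-0.4],"dr":[0,0,0]},{"delta_pos":[0.15,0.05,-0.3],"dr":[0,0,0]},{"delta_pos":[0,0,0],"dr":[0,0,0]}]' -0.2 15 >/dev/null
python3 -c "from h import *; q()"
python3 -m handwheel '[{"delta_pos":[0,0,0],"dr":[0,0,0]},{"delta_pos":[0,0,0],"dr":[0,0,0]},{"delta_pos":[0,0,0],"dr":[0,0,0]},{"delta_pos":[0,0,0],"dr":[0,0,0]},{"delta_pos":[0,0,0],"dr":[0,0,0]}]' 1 15 >/dev/null
python3 -c "from h import *; q()"
```

```text
t 32.75 tray [0.041  0.1587 0.0229] F [0.3 0.4 0.2] q [ 0.8   0.2  -0.59  0.17 -0.6   0.97] w 0.0529 gf 0.0
t 33.25 tray [0.0427 0.16   0.0245] F [-0.9  1.3  4.4] q [ 0.8   0.2  -0.58  0.17 -0.6   0.97] w 0.0219 gf 15.0
```

```bash
Q(){ python3 -c "from h import *; q()"; }
python3 -m handwheel '[{"delta_pos":[0.05,-0.15,0],"dr":[0,0,0]},{"delta_pos":[0.1,-0.28,0],"dr":[0,0,0]},{"delta_pos":[0.1,-0.28,0],"dr":[0,0,0]},{"delta_pos":[0.1,-0.28,0],"dr":[0,0,0]},{"delta_pos":[0.1,-0.28,0],"dr":[0,0,0]},{"delta_pos":[0.1,-0.28,0],"dr":[0,0,0]},{"delta_pos":[0.1,-0.28,0],"dr":[0,0,0]},{"delta_pos":[0.1,-0.28,0],"dr":[0,0,0]},{"delta_pos":[0.05,-0.15,0],"dr":[0,0,0]}]' 1 15 >/dev/null; Q
python3 -m handwheel '[{"delta_pos":[0.04,-0.1,0],"dr":[0,0,0]},{"delta_pos":[0.03,-0.08,0],"dr":[0,0,0]}]' 1 15 >/dev/null; Q
python3 -m handwheel '[{"delta_pos":[0.02,-0.05,0],"dr":[0,0,0]},{"delta_pos":[0.02,-0.05,0],"dr":[0,0,0]}]' 1 15 >/dev/null; Q
```

```text
t 34.15 tray [0.0428 0.0875 0.0244] F [-1.3  4.2  7.2] q [ 0.66  0.2  -0.57  0.12 -0.61  1.15] w 0.0217 gf 15.0
t 34.35 tray [0.0427 0.0818 0.0244] F [-1.8  4.4 10.2] q [ 0.65  0.2  -0.56  0.11 -0.61  1.16] w 0.0217 gf 15.0
t 34.55 tray [0.0428 0.0787 0.0244] F [-1.   4.7 10.1] q [ 0.65  0.2  -0.56  0.11 -0.61  1.17] w 0.0215 gf 15.0
```

```bash
Q(){ python3 -c "from h import *; q()"; }
python3 -m handwheel '[{"delta_pos":[0.02,-0.05,0],"dr":[0,0,0]},{"delta_pos":[0.01,-0.03,0],"dr":[0,0,0]}]' 1 15 >/dev/null; Q
python3 -m handwheel '[{"delta_pos":[0.01,-0.03,0],"dr":[0,0,0]}]' 1 15 >/dev/null; Q
```

```text
t 34.75 tray [0.0428 0.077  0.0244] F [-3.9 14.7 13.9] q [ 0.64  0.2  -0.56  0.11 -0.61  1.18] w 0.022 gf 15.0
t 34.85 tray [0.0429 0.0769 0.0243] F [-5.2 21.4 15.6] q [ 0.64  0.2  -0.56  0.11 -0.61  1.18] w 0.022 gf 15.0
```

At the locked stop (21 N). Release, withdraw, check.

```bash
python3 -m handwheel '[{"delta_pos":[0,0,0],"dr":[0,0,0]},{"delta_pos":[0,0,0],"dr":[0,0,0]},{"delta_pos":[0,0,0],"dr":[0,0,0]},{"delta_pos":[-0.2,-0.07,0.37],"dr":[0,0,0]},{"delta_pos":[-0.4,-0.14,0.73],"dr":[0,0,0]},{"delta_pos":[-0.4,-0.14,0.73],"dr":[0,0,0]},{"delta_pos":[-0.4,-0.14,0.73],"dr":[0,0,0]},{"delta_pos":[-0.4,0,0.8],"dr":[0,0,0]},{"delta_pos":[-0.4,0,0.6],"dr":[0,0,0]},{"delta_pos":[0,0,0],"dr":[0,0,0]}]' -0.2 15 
python3 - <<'E'
from sol import *
KE=cal('wrist'); im=save('wrist','w19.png'); print(fit_lock(im,KE,o,B))
for n,h in (('lock_grip',.0555),('jaw_tip',.003),('caliper',0)):
  for m in mark_of('wrist',n)[:2]:
    rp,rd=ray('',m['location'],KE); rp=B.T@(rp-o); rd=B.T@rd; print(n,np.round(m['location'],1),round(m['conf'],2),'tray',(rp+rd*(h-rp[2])/rd[2]).round(4))
E
```

```text
t: 35.85
eef_pos: [0.5034, 0.1392, 0.2166]
ee_rot: [-3.14, -0.215, 0.332]
force: [0.8, -0.1, -0.6]
width: 0.0525
gripper_force: 0.0
(np.float64(-625.0), np.float64(2.7755575615628914e-17), np.float64(0.03900000000000001), np.int64(1255))
lock_grip [323.8 164.1] 0.84 tray [0.04  0.077 0.056]
jaw_tip [432.9 214.9] 0.7 tray [-0.047 -0.044  0.003]
caliper [397.3 178.4] 0.91 tray [-0.003 -0.001  0.   ]
caliper [258.9 177.2] 0.71 tray [-0.001  0.143  0.   ]
```

Lock travel reads 0, the caliper is home within its clearance, and the arm is clear.

```bash
python3 -c "from station import *; print(job_done())"
```

```text
the job is handed in; nothing more can be done
None
```

I handed the job in at about 36 s, and no verdict came back. The lock was opened to its end stop, the caliper laid flat on the yellow floor, and the lock slid back to its locked stop. My last check put the lock travel at 0 and the caliper within 3 mm of its place, with the gripper open and clear. On the way I set the caliper down on clear bench once to regrip it, and a probing touch pressed the fingertips on the lock grip at about 44 N, above the 40 N limit if fingertips count as gripper body.

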